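Square a steel channel up under a lever press and hold it down

TASK

The steel channel lies askew on the bed of the lever press. Tap it gently from the left and from the right, without gripping or lifting it, until it lies square and centred along the line engraved down the bed. Then press the lever down until the foot of the ram sits on the channel's floor between its two flanges, and let go, leaving the other things on the bench alone.

Things in the scene. Friction and masses are not known exactly. Their poses are not given: they have to be found in the camera images.
- press: Grey bench lever press, fixed on the bench, 200 mm wide, open in front and at both sides. Origin: on the bench (z = 0), straight under the ram's axis; x runs from its open front (robot side) back to the column, y to the left, z up.
- bed_mark (a point): Crossing of the engraved lines on the bed's top face, under the ram's axis; axes as the press. The bed is a flat dark steel plate 30 mm above the bench, press x = -120 to +105 mm, 200 mm wide. A fine pale line along press x runs down its middle (y = 0); a cross line lies at x = 0, short scale ticks at the front edge. The column stands at x = 108 to 164 mm, 70 mm wide, 245 mm high.
- head_under (a point): Middle of the underside of the press's overhanging head, 173 mm above the bench. The head is 112 mm long (press x = -56 to +56 mm), 104 mm wide, up to z = 235 mm; a 62 mm wide arm of that height joins it to the column. It roofs the channel's sides: a tool pointing straight down beside the channel hits the head; one leaning outward by 25 to 45 degrees passes.
- channel: The work: loose piece of plain bright steel U-channel, open side up, about 0.6 kg. 160 mm long (its x), 90 mm wide outside (its y; 82 inside), 30 mm high, walls 4 mm. Origin: centre of its underside. It starts with its far end left and its near end right of the line. Pushed by a finger on a flange near one end, it turns about a point 60 to 120 mm beyond its middle.
- near_end (a point): Middle of the channel's underside at its end towards the robot (x = -80 mm of the channel).
- far_end (a point): Middle of the channel's underside at its end towards the column (x = +80 mm of the channel).
- ram (a joint): Travel of the ram downward, m: 0 raised (as it starts), about 0.040 when its foot rests on the channel's 4 mm floor. Driven by the lever alone.
- foot (a point): Centre of the lower face of the ram's foot, a flat steel plate 90 mm long (press x), 70 mm wide (press y) and 12 mm thick; 74 mm above the bench when raised, that is 14 mm above the flanges.
- lever (a joint): Hand lever on top of the press, rad: 0 raised (as it starts), about 0.30 when the foot is on the channel's floor. It turns about a cross pin at press x = 135 mm, z = 262 mm, points to the robot and slopes up 0.28 rad when raised. It goes down with a push of 5 to 10 N on its grip and stays where it is left.
- lever_grip (a point): Point on top of the lever's black round grip (28 mm thick, 70 mm long, along the lever), in the middle of its length, where to press down; about 210 mm from the pivot. Its frame's x points along the lever towards the pivot.
- caliper: Bystander: sliding caliper, 74 x 220 x 14 mm, lying left of the press. Origin: centre of its underside.
- pliers: Bystander: combination pliers with red dipped grips, 60 x 190 x 13 mm, lying right of the press. Origin: centre of its underside.
- tape_measure: Bystander: tape measure, 38 x 80 x 62 mm, standing left of the press. Origin: centre of its underside.

How it is judged (in metres and radians):
On the way, in this order (a step that is already met when the one before it is completed fails the run):
1. the channel lies flat, centred and square on the engraved line (both ends of its centre line within 5 mm of the line sideways), at rest and not touched, the ram still raised (y of near_end in the frame of press between -0.005 and 0.005 m and y of far_end in the frame of press between -0.005 and 0.005 m and linear speed of channel below 0.01 m/s and contact force between each of the arm, the fingers and channel below 0.1 N and value of joint ram below 0.012 m), for 0.2 s.
2. the ram's foot is down on the channel's floor between the flanges (value of joint ram above 0.0375 m), for 0.2 s.
At the end, for the whole second after the job is handed in: The channel lies flat on the bed, both ends of its centre line within 6 mm of the engraved line sideways and its middle within 30 mm of the cross line; the ram is down at least 37.5 mm, its foot on the channel's floor; all is at rest and released (y of near_end in the frame of press between -0.006 and 0.006 m and y of far_end in the frame of press between -0.006 and 0.006 m and x of channel in the frame of press between -0.03 and 0.03 m and height (world z) of channel between 0.027 and 0.033 m and angle between channel's own z axis and vertical below 0.05 rad and value of joint ram above 0.0375 m and linear speed of channel below 0.01 m/s); the robot touches nothing.
It fails at once if the channel is struck, squeezed or gripped with more than 30 N (contact force between the fingers and channel above 30 N).
It fails at once if the channel is lifted or tipped (height (world z) of channel above 0.04 m or angle between channel's own z axis and vertical above 0.15 rad).
It fails at once if the caliper, pliers or tape measure is moved by more than 20 mm (distance of any of caliper, pliers, tape_measure from where it was at the start of the episode above 0.02 m).
It also fails if it takes over 67 s, if anything falls off the work surface, if the arm or the gripper's body presses on something with over 40 N, if the wrist force passes 120 N, or if a joint passes its speed limit or range.

ROBOT

A 6-joint arm with a two-finger parallel gripper is mounted at the origin on a cart in front of the work surface, level with it; the furniture and walls round the work are solid. World frame = base frame: x ahead of the robot, y to its left, z up, the work surface at z = 0. Lengths are in mm, angles in rad, forces in N, time in s.
With the tool pointing down it reaches from about 275 to 750 mm from the base axis. Payload 10.2 kg.
Tool frame: the origin (TCP) lies between the finger pads, 19 mm behind the fingertips; this is the grasp point; z points along the fingers, y is the line along which they close (so a half turn about z gives the same grasp; the last joint's range is limited). The gripper opens to 85 mm and grips with 20 to 120 N. Pads are 22 mm wide; open, the fingers measure 114 mm over their backs; the gripper's body (76 mm by 85 mm) begins 54 mm behind the grasp point. The pads swing forward as they close: fully open they stand 13 mm farther back than shut.
Start: joints at [-1.457, 0.313, 1.498, -0, 1.331, -0.223], TCP at [173.483, -495.515, 249.994] pointing down, gripper open.
Joint ranges: [-2.94, 2.94], [-0.97, 2.17], [0.19, 2.56], [-1.23, 4.37], [0.02, 3.11], [-2.88, 2.88]. Speed limits (rad/s): [2.39, 2.39, 3.01, 3.14, 3.14, 3.14].

INTERFACE

Orientations are given as a unit quaternion [w, x, y, z].
In Python, from rig import * gives the robot as it stands. The module is installed in compiled form; this text tells all that it offers.
- The arm moves only by the shell command python3 -m crank 'ROWS' [FORCE]. ROWS is JSON, a list that holds one entry, the list of rows, each a list of 7 numbers: the shift along the tool's x, y, z in units of 25 mm (1.0 is 25 mm), then the turn, a rotation vector about the tool's x, y, z in units of 8 degrees (1.0 is 8 degrees), then the finger opening in mm, from 0 to 85.4. A call has exactly 8 rows; each row shifts and turns the commanded pose from where the row before left it, along the tool's axes as they then stand; what a row does not reach is not made up. A row lasts 1/10 s, in which the tool goes at most 50 mm and 8.59 degrees, less where a joint would pass 70% of its speed; a pose out of reach is approached as far as the arm can. A call is refused whole if a number of a shift passes 1 or a number of a turn 1, either way. A call with a gripper value outside its range is refused whole. The fingers move at their own pace and stop on an object; FORCE is the grip in N (left out, the last holds). Time passes only in rows, so rows that do not move let the fingers close, or fill a call up. It gives the time, the measured TCP pose, the force, the opening and the grip force at its end, in the units of the state.
- sense(): the state, without advancing time (a new reading comes with each control period).
- capture(name): name is "scene" or "top"; returns the picture (420x560x3 uint8, blue, green, red); there is no depth.
- camera_model(name): a dict with "fx", "fy", "cx", "cy" (pixels), "world_from_camera" (4x4, takes a point from camera to world coordinates). Camera axes: x right, y up, looking along -z (the intrinsics and any distortion apply to the point x, -y, -z); pixel columns grow to the right and rows downward; lengths in mm; the calibration is good to about 2 mm. A picture is of the moment at which its call begins. camera_model takes no time and is no camera call.
- finish_job(): hands the job in; it is judged then, once.
The state is a dict: "time_s": time; "joints": joint angles; "dq": joint speeds; "tau": joint torques, N m; "eef_pos": TCP position; "ee_rot": TCP orientation; "force": force on the tool from outside, world axes, zero at the start; "wrist_torque": the same for the moment, N m; "grip_width": opening from 0.0 (shut) to 1.0 (fully open); "grip_force": force on a finger pad.
Only numpy, scipy, OpenCV 4.12 (cv2) and the standard library are available. Lean on these libraries where they do the work, as an engineer would, in place of code of your own. Each camera call takes 0.05 s, during which the arm holds its last target. There are 200 camera calls.

## Working session

There is one attempt and no reset: what is moved stays moved. The work goes in short steps, Python scripts to look and compute and a shell command to move; the robot and the scene stay as the last step left them, time stands still between calls to the robot, and variables do not carry over. Pictures are saved under pics/ and viewed, at most 10 in all, crops included, and the job is handed in when it is done.

```bash
mkdir -p pics; ls
python3 - <<'E'
from rig import *
import cv2,json
s=sense(); print(s)
for n in("scene","top"):
    im=capture(n); cv2.imwrite(f"pics/{n}0.png",im); m=camera_model(n); print(n,m)
E
```

```text
pics
{'time_s': 0.0, 'joints': array([-1.45740846e+00,  3.13421609e-01,  1.49844973e+00,  1.57310004e-05,
        1.33101320e+00, -2.23433174e-01]), 'dq': array([ 0.000396  ,  0.0014497 , -0.00052781,  0.00030668, -0.0004632 ,
        0.00174197]), 'tau': array([ 1.15011466e-03, -4.12270117e+01, -2.59739023e+01, -1.26721047e-04,
        4.15276852e-03, -1.14782492e-05]), 'eef_pos': array([ 173.45398559, -495.26275442,  249.44483275]), 'ee_rot': array([-6.44547026e-04,  9.85852542e-01,  1.67613688e-01,  4.31513555e-05]), 'force': array([-0.30838757, -0.74304313, -0.29081926]), 'wrist_torque': array([-0.0036125 , -0.01691589, -0.0604416 ]), 'grip_force': 0.0, 'grip_width': 1.0006216661971816}
scene {'fx': 446.4720693631886, 'fy': 446.4720693631886, 'cx': 281.9337538924401, 'cy': 206.3404503219921, 'world_from_camera': array([[ 9.61511703e-01,  2.07462064e-01, -1.80151983e-01,
         2.89955512e+02],
       [-2.74565930e-01,  7.00581496e-01, -6.58634282e-01,
        -7.96655574e+02],
       [-1.04304815e-02,  6.82748167e-01,  7.30579321e-01,
         1.15719210e+03],
       [ 0.00000000e+00,  0.00000000e+00,  0.00000000e+00,
         1.00000000e+00]])}
top {'fx': 540.4744622478112, 'fy': 540.4744622478112, 'cx': 292.8774237061348, 'cy': 212.92182642670554, 'world_from_camera': array([[ 2.79675232e-01,  7.57261940e-01, -5.90200066e-01,
        -3.92193349e+02],
       [-9.60066846e-01,  2.25263273e-01, -1.65915968e-01,
        -1.96007726e+02],
       [ 7.30855040e-03,  6.13034103e-01,  7.90022641e-01,
         1.41997696e+03],
       [ 0.00000000e+00,  0.00000000e+00,  0.00000000e+00,
         1.00000000e+00]])}
```

View pics/scene0.png

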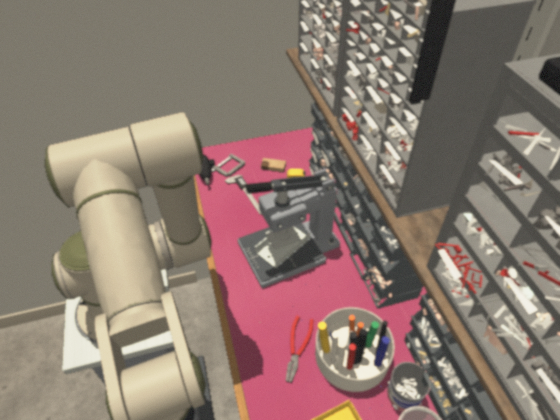

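View pics/top0.png

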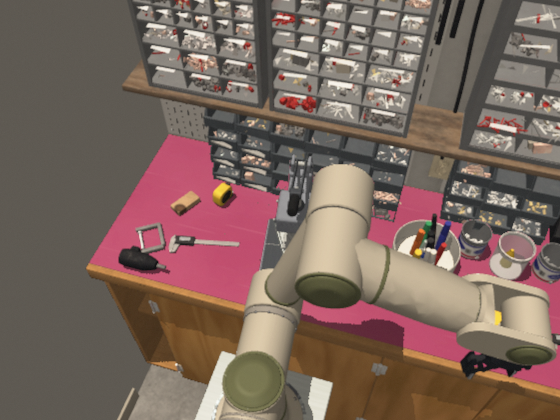

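The scene view shows the press with its bed corners at about (238,243), (262,284), (325,262), the lever along (245,187)–(320,180) and the pliers at (297,350). In the top view the arm hides most of the bed, so I'm enlarging both.

Run:
```python
import cv2
a=cv2.imread("pics/scene0.png")[165:295,225:350]; cv2.imwrite("pics/c1.png",cv2.resize(a,None,fx=4.6,fy=4.6,interpolation=cv2.INTER_CUBIC))
a=cv2.imread("pics/top0.png")[150:280,160:340]; cv2.imwrite("pics/c2.png",cv2.resize(a,None,fx=4.4,fy=4.4,interpolation=cv2.INTER_CUBIC))
```

```text
(no output)
```

View pics/c1.png

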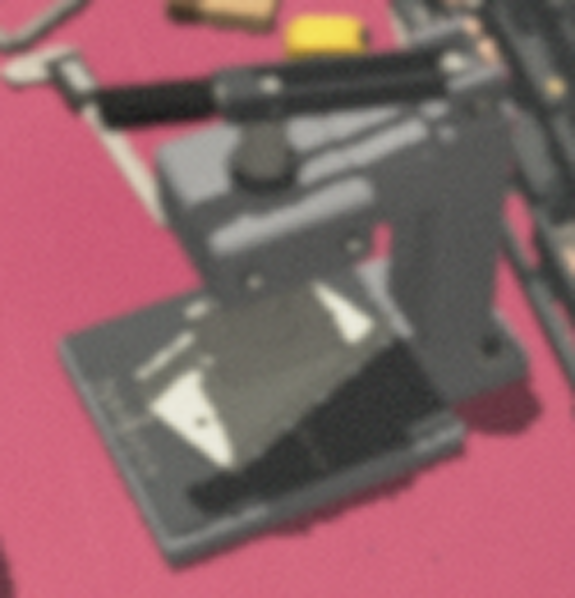

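View pics/c2.png

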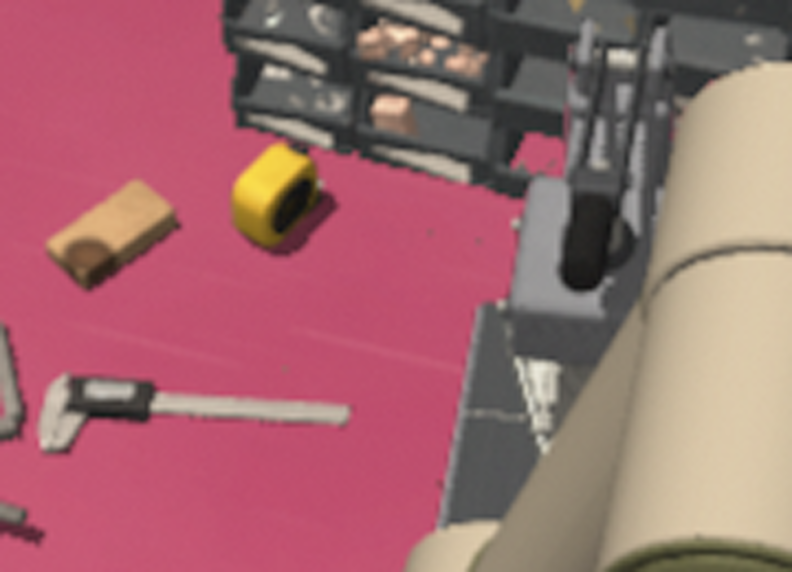

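The crops show:
- **Bed top corners** (full-image pixels): front-left about (238.5,240), front-right about (262,283.5), back-right about (325.5,259).
- **Front mid tick:** about (253,257.5).
- **Channel near end:** floor edge from about (257.6,253) to (275.4,267).

The far end lies under the head. I'll turn these into positions next.

```bash
cat > h.py <<'E'
import numpy as np, cv2, json
from rig import *
from scipy.spatial.transform import Rotation as R
def ray(n,uv,z):
    m=camera_model(n); T=m["world_from_camera"]; uv=np.atleast_2d(uv).astype(float)
    d=np.c_[(uv[:,0]-m["cx"])/m["fx"],-(uv[:,1]-m["cy"])/m["fy"],-np.ones(len(uv))]@T[:3,:3].T
    o=T[:3,3]; return o+d*((z-o[2])/d[:,2])[:,None]
def proj(n,p):
    m=camera_model(n); T=m["world_from_camera"]; q=(np.atleast_2d(p)-T[:3,3])@T[:3,:3]
    return np.c_[m["cx"]+m["fx"]*q[:,0]/-q[:,2], m["cy"]+m["fy"]*q[:,1]/q[:,2]]
E
python3 - <<'E'
from h import *
np.set_printoptions(precision=1,suppress=True)
c=lambda p:np.array(p)/4.6+[225,165]
P=ray("scene",c([[62,345],[170,548],[463,432],[130,425]]),30)[:,:2]
fl,fr,br,tick=P
print(P,np.linalg.norm(fl-fr),np.linalg.norm(fr-br))
ax=br-fr; ay=fl-fr; print("yaw",np.degrees(np.arctan2(ax[1],ax[0])),np.degrees(np.arctan2(-ay[0],ay[1])))
print("floor near edge",ray("scene",c([[150,405],[232,468]]),34))
print("top cam pts (bed left front edge)",ray("top",np.array([[440,528],[480,308]])/4.4+[160,150],30))
print("cal",ray("top",np.array([[55,430],[350,415]])/4.4+[160,150],7),"tape",ray("top",np.array([[275,195]])/4.4+[160,150],60))
print("pliers",ray("scene",[[297,320],[309,322],[291,378]],6))
print("grip",ray("scene",c([[105,105],[215,95]]),330))
E
```

```text
[[392.3 116.2]
 [424.  -68. ]
 [636.8 -34.2]
 [422.   35. ]] 186.9511691308684 215.479288977294
yaw 9.030763973082314 9.76226086663885
floor near edge [[438.6  44.7  34. ]
 [478.5 -21.5  34. ]]
top cam pts (bed left front edge) [[409.4 129.9  30. ]
 [596.7 161.3  30. ]]
cal [[422.4 424.9   7. ]
 [494.6 227.3   7. ]] tape [[632.1 331.6  60. ]]
pliers [[ 493.3 -197.3    6. ]
 [ 524.1 -212.9    6. ]
 [ 428.9 -352.     6. ]]
grip [[425.9  39.  330. ]
 [488.6  29.  330. ]]
```

Bed sizes are roughly consistent: yaw about 9.3° and origin near (526,44). I'm clearing the arm from the top camera's view for a sharper measurement.

```bash
python3 -m crank '[[[-1,-0.35,0,0,0,0,0],[-1,-0.35,0,0,0,0,0],[-1,-0.35,0,0,0,0,0],[-1,-0.35,0,0,0,0,0],[-1,-0.35,0,0,0,0,0],[-1,-0.35,0,0,0,0,0],[-1,-0.35,0,0,0,0,0],[-1,-0.35,0,0,0,0,0]]]' 40
python3 - <<'E'
from h import *
for n in("scene","top"):
    im=np.mean([capture(n) for _ in range(4)],0).astype(np.uint8); cv2.imwrite(f"pics/{n}1.png",im)
cv2.imwrite("pics/c3.png",cv2.resize(im[170:310,235:355],None,fx=4.2,fy=4.2,interpolation=cv2.INTER_CUBIC))
E
```

```text
time_s: 0.9
eef_pos: [-39.4, -495.3, 249.8]
ee_rot: [-0.0, 0.986, 0.168, 0.0]
force: [-0.0, -0.2, -0.5]
grip_width: -0.002
grip_force: 0.0
```

View pics/c3.png

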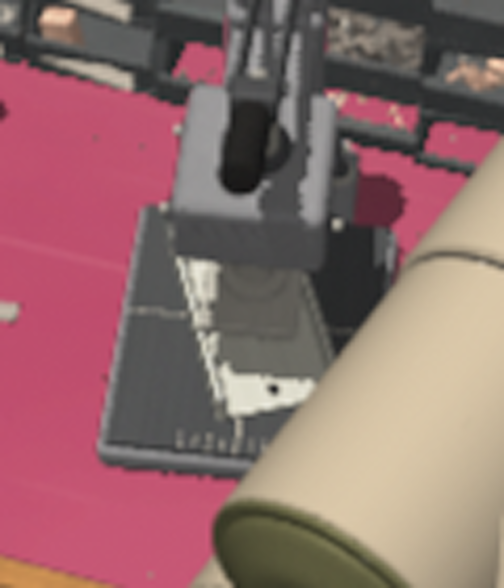

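With the arm moved off, the top view (crop, scale 4.2) shows:
- **Bed:** left edge (100,445)–(148,210), front edge (100,445)–(265,460), cross line (130,311)–(190,315).
- **Centre line:** ends at the front near (238,430).
- **Channel:** left flange top from (172,228) to (226,412), right flange near (300,270)–(336,355), both seen clearly.

Run:
```python
from h import *
np.set_printoptions(precision=1,suppress=True)
c=lambda p:np.array(p)/4.2+[235,170]
L=ray("top",c([[102,443],[148,210],[262,460],[130,311],[190,315],[238,430]]),30)[:,:2]; print(L)
yaw=np.arctan2(*(L[1]-L[0])[::-1]); print("yaw",np.degrees(yaw),"front",np.degrees(np.arctan2(*(L[0]-L[2]))*-1),"cross",np.degrees(np.arctan2(*(L[3]-L[4]))*-1))
for y in (np.radians(9),np.radians(9.5)):
    e=np.array([np.cos(y),np.sin(y)]);f=np.array([-e[1],e[0]])
    o=e*np.mean([(L[3]@e),(L[4]@e)])+f*(np.mean([L[0]@f,L[1]@f])-100)
    print("origin",o,"check front x",(L[[0,2]]-o)@e,"centreline y",(L[5]-o)@f)
    F=ray("top",c([[172,228],[226,412],[300,270],[336,355]]),60)[:,:2]
    print("flange top pts press",(F-o)@np.c_[e,f])
    G=ray("top",c([[232,415],[316,388]]),34)[:,:2]
    print("floor near edge",(G-o)@np.c_[e,f])
    S=ray("scene",np.array([[150,405],[232,468]])/4.6+[225,165],34)[:,:2]
    print("scene floor edge",(S-o)@np.c_[e,f])
    S=ray("scene",np.array([[62,345],[170,548],[463,432],[130,425]])/4.6+[225,165],30)[:,:2]
    print("scene bed corners",(S-o)@np.c_[e,f])
```

```text
[[390.7 125.9]
 [597.7 157.7]
 [409.5  13. ]
 [504.5 142. ]
 [513.7  98.3]
 [428.5  36.3]]
yaw 8.736505573505244 front 9.485514971069703 cross 11.918911943716857
origin [521.   44.8] check front x [-116.1 -115.1] centreline y 6.007274722669274
flange top pts press [[ 56.8  75. ]
 [-97.5  14.1]
 [ 31.1 -23.9]
 [-39.8 -57.8]]
floor near edge [[-83.3  11.6]
 [-52.8 -45.6]]
scene floor edge [[-81.4  12.7]
 [-52.4 -58.8]]
scene bed corners [[-116.    90.6]
 [-113.5  -96.3]
 [ 102.   -96.2]
 [ -99.3    5.8]]
origin [521.7  45. ] check front x [-115.9 -115.9] centreline y 6.721468798387907
flange top pts press [[ 56.8  74.4]
 [-98.1  14.8]
 [ 30.2 -24.3]
 [-41.  -57.5]]
floor near edge [[-83.9  12.2]
 [-53.8 -45.2]]
scene floor edge [[-82.   13.3]
 [-53.6 -58.5]]
scene bed corners [[-115.8   91.6]
 [-115.   -95.4]
 [ 100.5  -97.2]
 [ -99.9    6.6]]
```

```bash
cat >> h.py <<'E'
from scipy.ndimage import map_coordinates, gaussian_filter1d
def prof(n,img,o,yaw,a,b,z,N):
    e=np.array([np.cos(yaw),np.sin(yaw)]);f=np.array([-e[1],e[0]])
    P=np.linspace(a,b,N); W=np.array(o)+P[:,:1]*e+P[:,1:]*f
    uv=proj(n,np.c_[W,np.full(N,z)])
    return P,np.stack([map_coordinates(img[:,:,k].astype(float),[uv[:,1],uv[:,0]],order=1) for k in range(3)],1)
E
python3 - <<'E'
from h import *
np.set_printoptions(precision=0,suppress=True,linewidth=250)
o=(521.3,44.9);y=np.radians(9.2)
for n in("top","scene"):
    im=cv2.imread(f"pics/{n}1.png")
    print(n)
    for x in (-112,-106,-100,-94,-88):
        P,I=prof(n,im,o,y,(x,-20),(x,30),30,26); print(x,I.sum(1)/3)
    for x in (-100,-60,-20):
        P,I=prof(n,im,o,y,(x,70),(x,110),30,21); print("L",x,(I[:,2]-I[:,1]))
    for x in (-100,-60,-20,40):
        P,I=prof(n,im,o,y,(x,-110),(x,-80),30,16); print("R",x,(I[:,2]-I[:,1]),I.sum(1)/3)
    for yy in (80,60,40):
        P,I=prof(n,im,o,y,(-130,yy),(-90,yy),30,21); print("F",yy,(I[:,2]-I[:,1]))
    for yy in (85,70):
        P,I=prof(n,im,o,y,(-25,yy),(25,yy),30,26); print("C",yy,I.sum(1)/3)
E
```

```text
top
-112 [159. 156. 151. 143. 131. 110.  91.  76.  76.  73.  67.  64.  70.  82.  91.  87.  71.  77.  81.  83.  76.  75.  80.  85.  84.  79.]
-106 [153. 149. 143. 137. 127. 107.  87.  95. 100. 102.  88.  86.  92. 112. 122. 120.  94.  95. 112. 121. 107.  84.  95. 104. 108.  92.]
-100 [144. 130. 115. 107. 107. 104.  88.  92. 100. 104.  93.  87. 101. 115. 121. 105.  93.  87.  93.  96.  96.  86.  95. 109. 117. 102.]
-94 [120. 103.  88.  87.  88.  88.  86.  85.  85.  84.  83.  82. 111. 135. 150. 112.  84.  84.  84.  84.  84.  83.  83.  84.  83.  83.]
-88 [ 94.  84.  84.  84.  84.  85.  85.  84.  84.  83.  83.  83.  99. 129. 143. 127.  83.  82.  82.  85.  87.  88.  86.  84.  83.  82.]
L -100 [ -1.  -1.  -0.  -0.  -0.  -1.  -1.  -1.  -0.  -0.  -0.  -0.   0.  -0.  -0.   1.   6.  19.  58.  94. 109.]
L -60 [ 0.  0. -0. -0. -1. -0. -0.  0.  1.  0. -0. -0. -0. -0. -1. -0.  3. 19. 48. 80. 87.]
L -20 [  1.   0.  -0.  -1.  -1.  -0.  -0.   0.   0.  -1.  -1.  -1.  -1.  -1.  -0.   1.   4.  17.  48.  92. 106.]
R -100 [19. 18. 18. 19. 19. 19. 19. 18. 18. 19. 19. 19. 19. 18. 18. 18.] [194. 194. 195. 195. 
[... 2591 characters left out ...]
-0. -0. -1. -1.  0.  0.] [81. 82. 84. 87. 89. 91. 93. 94. 93. 90. 83. 76. 68. 62. 59. 56.]
F 80 [112. 107.  95.  75.  50.  28.  11.   4.   1.  -1.  -0.  -0.  -0.  -0.  -1.  -1.  -0.  -0.  -1.  -0.  -0.]
F 60 [111. 106.  97.  74.  49.  25.  10.   2.   1.  -0.  -0.  -0.  -0.  -1.  -1.  -2.  -2.  -2.  -2.  -2.  -2.]
F 40 [112. 107.  95.  78.  50.  25.  11.   5.   2.   2.   2.   2.   2.   2.   2.   1.   1.   1.   0.   0.   1.]
C 85 [136. 148. 157. 160. 163. 163. 153. 142. 130. 119. 110. 102.  98.  94.  91.  90.  90.  90.  90.  90.  89.  87.  86.  89.  94. 104.]
C 70 [107. 108. 110. 110. 109. 108. 107. 107. 106. 106. 104. 101.  99.  98.  96.  95.  96.  96.  94.  94.  94.  94.  94.  95.  95.  95.]
```

Press frame: the engraved line shows at about +8 mm in my rough frame in both views, so the origin is near (522, 53) with yaw 9.2°. The channel sits askew by about 22° (near end y ≈ −28, far end ≈ +34). Next I lean the closed tool 32° for the right-hand tap on the near end.

```bash
cat >> h.py <<'E'
O=np.array([522.,53.1,0]); YAW=np.radians(9.2)
RP=R.from_euler('z',YAW)
def topress(p): return RP.inv().apply(np.asarray(p)-O)
def toworld(p): return RP.apply(p)+O
def plan(*targets):
    "print pose, and tool-axis shift in units to press-frame TCP targets, orientation fixed"
    s=sense(); q=s["ee_rot"]; r=R.from_quat([q[1],q[2],q[3],q[0]]); p=s["eef_pos"]
    np.set_printoptions(precision=3,suppress=True)
    print("t",s["time_s"],"press",topress(p),"world",p,"F",s["force"],"tool axes in press\n",(RP.inv()*r).as_matrix().T)
    for t in targets:
        d=toworld(t)-p; print("to",t,"units",r.inv().apply(d)/25); p=toworld(t)
E
python3 -m crank '[[[0,0,0,0,0,0.63,0],[0,0,0,0,0,0.63,0],[0,0,0,1,0,0,0],[0,0,0,1,0,0,0],[0,0,0,1,0,0,0],[0,0,0,1,0,0,0],[0.97,-0.29,0.31,0,0,0,0],[0.97,-0.29,0.31,0,0,0,0]]]'
python3 -m crank '[[[0.97,-0.29,0.31,0,0,0,0],[0.97,-0.29,0.31,0,0,0,0],[0.97,-0.29,0.31,0,0,0,0],[0.97,-0.29,0.31,0,0,0,0],[0.97,-0.29,0.31,0,0,0,0],[0.97,-0.29,0.31,0,0,0,0],[0.97,-0.29,0.31,0,0,0,0],[0.97,-0.29,0.31,0,0,0,0]]]'
python3 -c "
from h import *
plan((-42,-230,170),(-42,-135,60))"
```

```text
time_s: 2.1
eef_pos: [7.3, -467.5, 243.0]
ee_rot: [-0.276, 0.958, 0.077, -0.022]
force: [-0.2, 0.9, 0.9]
grip_width: -0.001
grip_force: 0.0
time_s: 2.9
eef_pos: [185.8, -354.6, 222.6]
ee_rot: [-0.275, 0.958, 0.078, -0.022]
force: [-0.6, -0.1, 0.5]
grip_width: -0.0
grip_force: 0.0
t 2.9 press [-397.013 -348.703  222.629] world [ 185.845 -354.593  222.629] F [-0.583 -0.121  0.493] tool axes in press
 [[ 1.     0.001 -0.   ]
 [ 0.001 -0.848 -0.53 ]
 [-0.001  0.53  -0.848]]
to (-42, -230, 170) units [14.207 -2.898  4.29 ]
to (-42, -135, 60) units [ 0.005 -0.892  5.745]
```

```bash
python3 -m crank '[[[0.95,-0.25,0.3,0,0,0,0],[0.95,-0.25,0.3,0,0,0,0],[0.95,-0.25,0.3,0,0,0,0],[0.95,-0.25,0.3,0,0,0,0],[0.95,-0.25,0.3,0,0,0,0],[0.95,-0.25,0.3,0,0,0,0],[0.95,-0.25,0.3,0,0,0,0],[0.95,-0.25,0.3,0,0,0,0]]]'
python3 -c "
from h import *
print(ray('scene',[[355,348],[316,350],[390,350]],70),ray('scene',[[323,325],[352,320]],150))
plan((-42,-190,170),(-42,-135,60))"
```

```text
time_s: 3.7
eef_pos: [361.4, -250.7, 198.2]
ee_rot: [-0.275, 0.958, 0.078, -0.022]
force: [-0.3, -0.1, -0.5]
grip_width: -0.003
grip_force: 0.0
[[ 601.22664271 -348.20117526   70.        ]
 [ 503.45002993 -325.38449776   70.        ]
 [ 684.90770727 -378.16663486   70.        ]] [[ 525.43244522 -303.33183219  150.        ]
 [ 599.25365713 -310.64113172  150.        ]]
t 3.7 press [-207.107 -274.204  198.212] world [ 361.398 -250.689  198.212] F [-0.293 -0.09  -0.498] tool axes in press
 [[ 1.     0.001 -0.   ]
 [ 0.001 -0.848 -0.53 ]
 [-0.001  0.53  -0.848]]
to (-42, -190, 170) units [ 6.609 -2.251  2.736]
to (-42, -135, 60) units [0.003 0.465 4.897]
```

```bash
python3 -m crank '[[[0.94,-0.32,0.39,0,0,0,0],[0.94,-0.32,0.39,0,0,0,0],[0.94,-0.32,0.39,0,0,0,0],[0.94,-0.32,0.39,0,0,0,0],[0.94,-0.32,0.39,0,0,0,0],[0.94,-0.32,0.39,0,0,0,0],[0.94,-0.32,0.39,0,0,0,0],[0,0.1,0.9,0,0,0,0]]]'
python3 -m crank '[[[0,0.1,0.9,0,0,0,0],[0,0.1,0.9,0,0,0,0],[0,0.1,0.9,0,0,0,0],[0,0.1,0.9,0,0,0,0],[0,0,0.4,0,0,0,0],[0,0,0,0,0,0,0],[0,0,0,0,0,0,0],[0,0,0,0,0,0,0]]]'
python3 -c "
from h import *
plan((-42,-100,60),(-42,-67.4,60))"
```

```text
time_s: 4.5
eef_pos: [510.0, -131.7, 150.5]
ee_rot: [-0.273, 0.958, 0.079, -0.021]
force: [0.3, -0.0, 0.1]
grip_width: -0.0
grip_force: 0.0
time_s: 5.3
eef_pos: [501.0, -89.8, 60.5]
ee_rot: [-0.274, 0.958, 0.077, -0.021]
force: [-0.1, 0.2, 0.0]
grip_width: 0.0
grip_force: 0.0
t 5.3 press [ -43.55  -137.726   60.45 ] world [501.03  -89.818  60.45 ] F [-0.097  0.194  0.023] tool axes in press
 [[ 1.     0.     0.001]
 [ 0.001 -0.849 -0.529]
 [ 0.001  0.529 -0.849]]
to (-42, -100, 60) units [ 0.062 -1.271  0.813]
to (-42, -67.4, 60) units [ 0.    -1.107  0.69 ]
```

```bash
python3 -m crank '[[[0,-0.16,0.1,0,0,0,0],[0,-0.16,0.1,0,0,0,0],[0,-0.16,0.1,0,0,0,0],[0,-0.16,0.1,0,0,0,0],[0,-0.16,0.1,0,0,0,0],[0,-0.16,0.1,0,0,0,0],[0,-0.16,0.1,0,0,0,0],[0,-0.16,0.1,0,0,0,0]]]'
python3 -m crank '[[[0,-0.07,0.044,0,0,0,0],[0,-0.07,0.044,0,0,0,0],[0,-0.07,0.044,0,0,0,0],[0,-0.07,0.044,0,0,0,0],[0,-0.07,0.044,0,0,0,0],[0,-0.07,0.044,0,0,0,0],[0,-0.07,0.044,0,0,0,0],[0,-0.07,0.044,0,0,0,0]]]'
python3 - <<'E'
from h import *
plan((-42,-67.4,60))
im=np.mean([capture("scene") for _ in range(3)],0).astype(np.uint8); cv2.imwrite("pics/s2.png",im)
cv2.imwrite("pics/c4.png",cv2.resize(im[165:295,225:375],None,fx=4.6,fy=4.6,interpolation=cv2.INTER_CUBIC))
E
```

```text
time_s: 6.1
eef_pos: [494.3, -51.6, 59.6]
ee_rot: [-0.275, 0.958, 0.077, -0.022]
force: [-1.0, 0.4, 0.3]
grip_width: 0.001
grip_force: 0.0
time_s: 6.9
eef_pos: [491.7, -35.5, 59.5]
ee_rot: [-0.275, 0.958, 0.077, -0.022]
force: [0.0, -1.5, 0.5]
grip_width: -0.0
grip_force: 0.0
t 6.9 press [-44.034 -82.661  59.539] world [491.748 -35.537  59.539] F [ 0.048 -1.501  0.468] tool axes in press
 [[ 1.     0.    -0.   ]
 [ 0.    -0.848 -0.53 ]
 [-0.     0.53  -0.848]]
to (-42, -67.4, 60) units [ 0.082 -0.527  0.308]
```

View pics/c4.png

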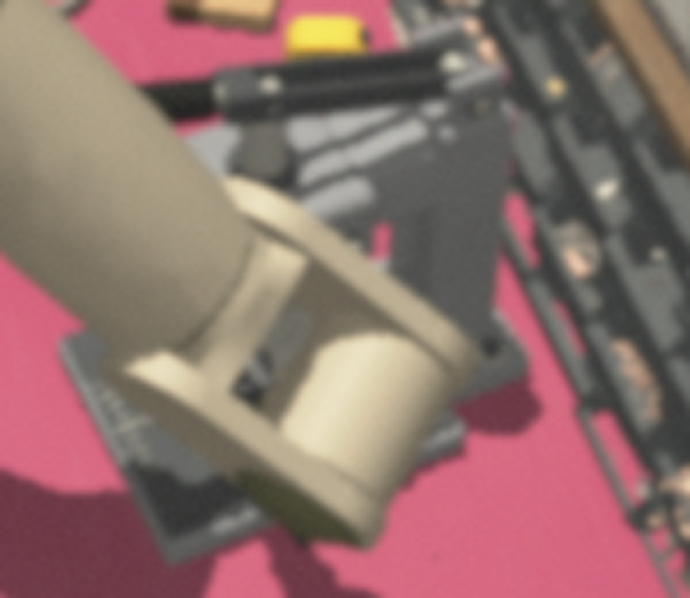

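The forearm hides the channel in this view, and a light force of about 1.5 N at press y ≈ −83 matches the expected first contact. I keep pushing in small steps.

```bash
python3 -m crank '[[[0,-0.05,0.031,0,0,0,0],[0,-0.05,0.031,0,0,0,0],[0,-0.05,0.031,0,0,0,0],[0,-0.05,0.031,0,0,0,0],[0,-0.05,0.031,0,0,0,0],[0,-0.05,0.031,0,0,0,0],[0,-0.05,0.031,0,0,0,0],[0,-0.05,0.031,0,0,0,0]]]'
python3 -c "
from h import *
plan((-42,-67.4,60))"
```

```text
time_s: 7.85
eef_pos: [489.9, -24.0, 59.6]
ee_rot: [-0.275, 0.958, 0.077, -0.022]
force: [-0.3, -2.7, -0.9]
grip_width: -0.001
grip_force: 1.5
t 7.85 press [-44.057 -70.932  59.57 ] world [489.851 -23.963  59.57 ] F [-0.276 -2.657 -0.875] tool axes in press
 [[ 1.     0.    -0.   ]
 [ 0.    -0.848 -0.53 ]
 [-0.     0.53  -0.848]]
to (-42, -67.4, 60) units [ 0.082 -0.129  0.06 ]
```

```bash
python3 -m crank '[[[0,-0.05,0.031,0,0,0,0],[0,-0.05,0.031,0,0,0,0],[0,-0.05,0.031,0,0,0,0],[0,-0.05,0.031,0,0,0,0],[0,-0.04,0.02,0,0,0,0],[0,0.2,-0.12,0,0,0,0],[0,0.5,-0.3,0,0,0,0],[0,0.5,-0.3,0,0,0,0]]]'
python3 -c "
from h import *
plan((-42,-180,175),(-207,-250,300),(-260,-160,420))"
```

```text
time_s: 8.65
eef_pos: [494.6, -52.8, 59.1]
ee_rot: [-0.275, 0.958, 0.077, -0.022]
force: [0.0, -0.2, 0.2]
grip_width: 0.0
grip_force: 0.0
t 8.65 press [ -43.945 -100.182   59.128] world [494.638 -52.819  59.128] F [ 0.011 -0.18   0.168] tool axes in press
 [[ 1.     0.     0.   ]
 [ 0.    -0.848 -0.53 ]
 [-0.     0.53  -0.848]]
to (-42, -180, 175) units [ 0.078  0.25  -5.623]
to (-207, -250, 300) units [-6.6   -0.279 -5.724]
to (-260, -160, 420) units [-2.118 -5.598 -2.162]
```

```bash
python3 -m crank '[[[0,0.04,-0.94,0,0,0,0],[0,0.04,-0.94,0,0,0,0],[0,0.04,-0.94,0,0,0,0],[0,0.04,-0.94,0,0,0,0],[0,0.04,-0.94,0,0,0,0],[0,0.04,-0.94,0,0,0,0],[-0.48,-0.58,-0.92,0,0,0,0],[-0.48,-0.58,-0.92,0,0,0,0]]]'
python3 -m crank '[[[-0.48,-0.58,-0.92,0,0,0,0],[-0.48,-0.58,-0.92,0,0,0,0],[-0.48,-0.58,-0.92,0,0,0,0],[-0.48,-0.58,-0.92,0,0,0,0],[-0.48,-0.58,-0.92,0,0,0,0],[-0.48,-0.58,-0.92,0,0,0,0],[-0.48,-0.58,-0.92,0,0,0,0],[0,0,0,0,0,0,0]]]'
python3 -c "
from h import *
plan((-150,-180,420))"
```

```text
time_s: 9.45
eef_pos: [483.0, -135.5, 230.6]
ee_rot: [-0.275, 0.958, 0.077, -0.022]
force: [0.4, 0.4, 0.0]
grip_width: -0.001
grip_force: 0.0
time_s: 10.25
eef_pos: [399.8, -148.1, 423.2]
ee_rot: [-0.273, 0.959, 0.077, -0.02]
force: [-0.4, -0.7, 0.5]
grip_width: -0.002
grip_force: 0.0
t 10.25 press [-152.81  -179.041  423.245] world [ 399.781 -148.069  423.245] F [-0.354 -0.68   0.461] tool axes in press
 [[ 1.    -0.001  0.003]
 [ 0.001 -0.851 -0.526]
 [ 0.004  0.526 -0.851]]
to (-150, -180, 420) units [0.112 0.101 0.091]
```

```bash
python3 -m crank '[[[0,-0.85,0.53,-1,0,0,0],[0,-0.91,0.41,-1,0,0,0],[0,-0.96,0.28,-1,0,0,0],[0,-0.99,0.14,-1,0,0,0],[0,-1,0,-1,0,0,0],[0,-0.99,-0.14,-1,0,0,0],[0,-0.96,-0.28,-1,0,0,0],[0,-0.91,-0.41,-1,0,0,0]]]'
python3 -m crank '[[[0,-0.85,-0.53,0,0,0,0],[0,-0.85,-0.53,0,0,0,0],[0,-0.85,-0.53,0,0,0,0],[0,-0.85,-0.53,0,0,0,0],[0,-0.85,-0.53,0,0,0,0],[0,-0.85,-0.53,0,0,0,0],[0,-0.85,-0.53,0,0,0,0],[0,0,0,0,0,0,0]]]'
python3 - <<'E'
from h import *
plan((62,195,175),(62,140,60))
for n in("scene","top"):
    im=np.mean([capture(n) for _ in range(3)],0).astype(np.uint8); cv2.imwrite(f"pics/{n}3.png",im)
    c=im[165:295,225:350] if n=="scene" else im[170:310,235:355]
    cv2.imwrite(f"pics/c5{n}.png",cv2.resize(c,None,fx=4.2,fy=4.2,interpolation=cv2.INTER_CUBIC))
a,b=[cv2.imread(f"pics/c5{n}.png") for n in("scene","top")]
h=max(len(a),len(b)); c=np.zeros((590,800,3),np.uint8); a=cv2.resize(a,None,fx=.75,fy=.75); b=cv2.resize(b,(400,467))
c[:a.shape[0],:a.shape[1]]=a; c[:467,400:800]=b; cv2.imwrite("pics/c5.png",c)
E
```

```text
time_s: 11.05
eef_pos: [368.4, 51.3, 420.5]
ee_rot: [0.278, 0.957, 0.077, 0.024]
force: [1.7, -0.5, 0.6]
grip_width: 0.003
grip_force: 0.0
time_s: 11.85
eef_pos: [340.6, 225.2, 418.9]
ee_rot: [0.275, 0.958, 0.079, 0.021]
force: [1.0, -0.5, 1.0]
grip_width: 0.002
grip_force: 0.0
t 11.85 press [-151.593  198.927  418.892] world [340.552 225.232 418.892] F [ 0.996 -0.545  0.98 ] tool axes in press
 [[ 1.     0.002 -0.002]
 [ 0.003 -0.848  0.53 ]
 [-0.001 -0.53  -0.848]]
to (62, 195, 175) units [ 8.567 -5.013  8.347]
to (62, 140, 60) units [ 0.006 -0.575  5.066]
```

View pics/c5.png

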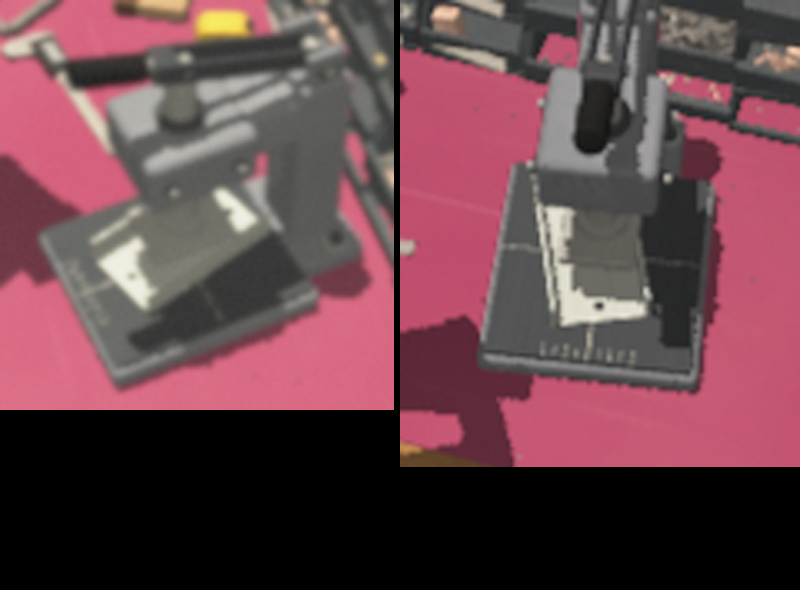

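The bed is now clear in both views. In the top panel the near floor edge runs (560,326)–(648,317), with the line meeting it near (592,322). The left flange top runs (538,200)–(556,322). The channel is still turned with its far end left.

```bash
cat >> h.py <<'E'
def peaks(n,im,z,xs,y0,y1):
    for x in xs:
        P,I=prof(n,im,O[:2],YAW,(x,y0),(x,y1),z,int(y1-y0)+1); g=I.mean(1); print(n,x,"z",z,"y0",y0,g[::2].astype(int))
E
python3 - <<'E'
from h import *
np.set_printoptions(precision=1,suppress=True,linewidth=220)
c=lambda p:(np.array(p)-[400,0])/3.333+[235,170]
print("floor edge",topress(ray("top",c([[560,326],[648,317]]),34)))
print("left flange top",topress(ray("top",c([[538,200],[556,322]]),60)))
print("right floor/inner edge",topress(ray("top",c([[640,260],[648,317]]),34)))
print("line",topress(ray("top",c([[590,345],[592,328]]),30)))
print("cross right",topress(ray("top",c([[695,265],[650,260],[505,246],[530,248]]),30)))
print("bed corners",topress(ray("top",c([[484,358],[695,374],[516,165],[713,185]]),30)))
print("scene floor edge",topress(ray("scene",np.array([[98,268],[150,308]])/3.15+[225,165],34)))
print("scene left fl",topress(ray("scene",np.array([[92,242],[140,210]])/3.15+[225,165],60)))
im=cv2.imread("pics/top3.png")
peaks("top",im,60,(-60,-45,-30,-15),30,80)
peaks("top",im,34,(-66,-60,-54,-48),-70,-20)
E
```

```text
floor edge [[-84.9  25.9  34. ]
 [-65.2 -51.9  34. ]]
left flange top [[ 33.1  62.3  60. ]
 [-97.3  27.6  60. ]]
right floor/inner edge [[ -4.3 -38.1  34. ]
 [-65.2 -51.9  34. ]]
line [[-98.8  -3.2  30. ]
 [-80.8  -2.7  30. ]]
cross right [[ -0.6 -89.2  30. ]
 [ -0.4 -47.1  30. ]
 [ -2.   89.   30. ]
 [ -1.2  65.5  30. ]]
bed corners [[-124.3   89.1   30. ]
 [-116.7  -99.4   30. ]
 [  93.3   92.9   30. ]
 [  93.7  -98.2   30. ]]
scene floor edge [[-83.4  17.8  34. ]
 [-56.6 -49.4  34. ]]
scene left fl [[-82.7  31.3  60. ]
 [-22.7  48.5  60. ]]
top -60 z 60 y0 30 [204 183 135 125 165 181 163  97  87  85  85  84  83  85  85  85  84  84  85  85  85  84  84  85  85  84]
top -45 z 60 y0 30 [216 210 199 166 147 151 171 172 138 107  85  85  84  84  83  83  83  84  85  85  85  84  83  83  84  84]
top -30 z 60 y0 30 [110 124 144 171 179 162 108 138 174 192 141  89  85  84  84  83  83  83  84  85  86  85  84  84  85  84]
top -15 z 60 y0 30 [131 161 177 191 198 204 200 175 155 145 173 169 149  98  82  85  89  93  97  96  94  92  90  89  88  86]
top -66 z 34 y0 -70 [ 40  40  40  52  64  76  78  80  81  82  84  91  99 110 125 134 143 156 169 181 193 199 202 202 204 207]
top -60 z 34 y0 -70 [ 40  40  40  44  50  55  55  51  62  78  99 137 171 201 207 211 214 216 217 217 217 217 218 218 216 214]
top -54 z 34 y0 -70 [ 40  40  40  45  58  68  70  57  57  66  88 127 168 200 209 209 215 218 218 217 216 217 218 218 214 211]
top -48 z 34 y0 -70 [ 40  40  40  40  46  51  55  51  53  64  87 109 130 136 138 138 155 165 160 154 148 142 137 132 126 134]
```

Run:
```python
from h import *
np.set_printoptions(precision=1,suppress=True,linewidth=250)
for n in("top","scene"):
    im=cv2.imread(f"pics/{n}3.png")
    peaks(n,im,30,(-96,-92,-88),-16,16)
    for x in(-100,-60,-20,20,60):
        r=[]
        for a,b in((80,115),(-115,-80)):
            P,I=prof(n,im,O[:2],YAW,(x,a),(x,b),30,71); d=gaussian_filter1d(I[:,2]-I[:,1],2); k=np.where(np.diff(np.sign(d-50)))[0]; r+=list(P[k,1])
        print(n,"edges x",x,np.array(r))
    for y in(-85,-70,-60,65,75):
        P,I=prof(n,im,O[:2],YAW,(-15,y),(15,y),30,61); g=gaussian_filter1d(I.mean(1),2); print(n,"cross at y",y,P[g.argmax(),0],g.max()-g.min())
```

```text
top -96 z 30 y0 -16 [ 86  84  84  83  82  82 110 135 149 112  84  84  84  84  84  83  83]
top -92 z 30 y0 -16 [ 85  85  84  83  83  83 103 132 146 123  84  84  84  83  84  83  83]
top -88 z 30 y0 -16 [ 85  84  83  83  83  83  96 127 144 135  90  85  85  84  83  83  83]
top edges x -100 [ 101.5 -103. ]
top edges x -60 [  98. -104.]
top edges x -20 [  98. -105.]
top edges x 20 [  98.  -104.5]
top edges x 60 [  98. -102.]
top cross at y -85 1.0 13.044042233953952
top cross at y -70 1.5 18.666142666113757
top cross at y -60 1.0 13.320779192868628
top cross at y 65 0.0 25.378563624484812
top cross at y 75 2.0 21.55264909755722
scene -96 z 30 y0 -16 [109 109 108 109 110 114 120 126 131 133 127 120 116 112 108 105 105]
scene -92 z 30 y0 -16 [106 106 106 105 108 113 119 126 131 128 124 116 110 108 105 104 104]
scene -88 z 30 y0 -16 [104 104 105 106 109 114 123 131 134 134 126 117 111 108 105 104 103]
scene edges x -100 [101.5]
scene edges x -60 [92.]
scene edges x -20 [92.]
scene edges x 20 []
scene edges x 60 []
scene cross at y -85 0.5000000000000018 14.94092954225416
scene cross at y -70 2.0 7.865355925884799
scene cross at y -60 1.5 13.905581179781407
scene cross at y 65 -15.0 22.215680975804275
scene cross at y 75 -15.0 67.15492674940894
```

The frame holds: the line is at y ≈ 0 in both views and the cross line is parallel. The channel is now about 15° askew, near end ≈ −8 mm, far end ≈ +33. Next comes the tap from the left at the far end.

```bash
python3 -m crank '[[[0.9,-0.55,0.92,0,0,0,0],[0.9,-0.55,0.92,0,0,0,0],[0.9,-0.55,0.92,0,0,0,0],[0.9,-0.55,0.92,0,0,0,0],[0.9,-0.55,0.92,0,0,0,0],[0.9,-0.55,0.92,0,0,0,0],[0.9,-0.55,0.92,0,0,0,0],[0.9,-0.55,0.92,0,0,0,0]]]'
python3 -m crank '[[[0.9,-0.55,0.92,0,0,0,0],[0,-0.1,0.9,0,0,0,0],[0,-0.1,0.9,0,0,0,0],[0,-0.1,0.9,0,0,0,0],[0,-0.1,0.9,0,0,0,0],[0,-0.1,0.9,0,0,0,0],[0,0,0,0,0,0,0],[0,0,0,0,0,0,0]]]'
python3 -c "
from h import *
plan((52,140,60),(52,105,60),(52,65,60))"
```

```text
time_s: 12.95
eef_pos: [519.7, 247.6, 204.7]
ee_rot: [0.275, 0.958, 0.077, 0.022]
force: [0.4, -0.2, 0.6]
grip_width: 0.006
grip_force: 0.0
time_s: 13.75
eef_pos: [549.1, 202.7, 77.5]
ee_rot: [0.275, 0.958, 0.077, 0.022]
force: [-0.6, 0.6, -0.2]
grip_width: 0.0
grip_force: 0.0
t 13.75 press [ 50.699 143.36   77.545] world [549.127 202.722  77.545] F [-0.573  0.623 -0.19 ] tool axes in press
 [[ 1.    -0.     0.   ]
 [-0.001 -0.848  0.53 ]
 [ 0.    -0.53  -0.848]]
to (52, 140, 60) units [ 0.052 -0.258  0.666]
to (52, 105, 60) units [0.001 1.187 0.742]
to (52, 65, 60) units [0.001 1.357 0.848]
```

```bash
python3 -m crank '[[[0.05,-0.26,0.67,0,0,0,0],[0,0.17,0.106,0,0,0,0],[0,0.17,0.106,0,0,0,0],[0,0.17,0.106,0,0,0,0],[0,0.17,0.106,0,0,0,0],[0,0.17,0.106,0,0,0,0],[0,0.17,0.106,0,0,0,0],[0,0.17,0.106,0,0,0,0]]]'
python3 -m crank '[[[0,0.07,0.044,0,0,0,0],[0,0.07,0.044,0,0,0,0],[0,0.07,0.044,0,0,0,0],[0,0.07,0.044,0,0,0,0],[0,0.07,0.044,0,0,0,0],[0,0.07,0.044,0,0,0,0],[0,0.07,0.044,0,0,0,0],[0,0.07,0.044,0,0,0,0]]]'
python3 -c "
from h import *
plan((52,65,60))"
```

```text
time_s: 14.55
eef_pos: [556.3, 164.8, 59.4]
ee_rot: [0.275, 0.958, 0.077, 0.022]
force: [-0.1, -0.3, -0.3]
grip_width: -0.001
grip_force: 0.0
time_s: 15.35
eef_pos: [558.9, 148.9, 59.2]
ee_rot: [0.275, 0.958, 0.077, 0.022]
force: [0.7, 3.8, 0.3]
grip_width: 0.001
grip_force: 1.9
t 15.35 press [51.743 88.681 59.207] world [558.899 148.913  59.207] F [0.679 3.767 0.301] tool axes in press
 [[ 1.     0.     0.   ]
 [ 0.    -0.848  0.53 ]
 [ 0.    -0.53  -0.848]]
to (52, 65, 60) units [0.01  0.82  0.475]
```

```bash
python3 -m crank '[[[0,0.068,0.041,0,0,0,0],[0,0.068,0.041,0,0,0,0],[0,0.068,0.041,0,0,0,0],[0,0.068,0.041,0,0,0,0],[0,0.068,0.041,0,0,0,0],[0,0.068,0.041,0,0,0,0],[0,0.068,0.041,0,0,0,0],[0,0.068,0.041,0,0,0,0]]]'
python3 -m crank '[[[0,0.068,0.041,0,0,0,0],[0,0.068,0.041,0,0,0,0],[0,0.068,0.041,0,0,0,0],[0,0.05,0.03,0,0,0,0],[0,0,0,0,0,0,0],[0,-0.2,-0.12,0,0,0,0],[0,-0.6,-0.38,0,0,0,0],[0,-0.6,-0.38,0,0,0,0]]]'
python3 -c "
from h import *
plan((52,195,175))"
```

```text
time_s: 16.15
eef_pos: [561.4, 133.0, 59.4]
ee_rot: [0.275, 0.958, 0.077, 0.022]
force: [0.9, 3.8, -0.1]
grip_width: -0.001
grip_force: 1.5
time_s: 16.95
eef_pos: [555.5, 168.1, 59.8]
ee_rot: [0.275, 0.958, 0.077, 0.022]
force: [0.2, 0.3, -0.7]
grip_width: -0.0
grip_force: 0.0
t 16.95 press [ 51.485 108.136  59.755] world [555.534 168.076  59.755] F [ 0.156  0.26  -0.712] tool axes in press
 [[ 1.    -0.    -0.   ]
 [ 0.    -0.848  0.53 ]
 [-0.    -0.53  -0.848]]
to (52, 195, 175) units [ 0.019 -0.503 -5.751]
```

```bash
cat >> h.py <<'E'
def look(tag):
    np.set_printoptions(precision=1,suppress=True,linewidth=250)
    for n in("top","scene"):
        im=np.mean([capture(n) for _ in range(3)],0).astype(np.uint8); cv2.imwrite(f"pics/{n}{tag}.png",im)
        peaks(n,im,30,(-92,),-16,16)
        peaks(n,im,60,(-74,-60,-45,-30,-15),30,70)
        peaks(n,im,60,(-74,-60,-45,-30,-15,0),-60,-30)
E
python3 -c "
from h import *
look('4')"
```

```text
top -92 z 30 y0 -16 [ 88  87  87  86  86  86 108 138 152 128  88  88  88  87  87  87  86]
top -74 z 60 y0 30 [170 193 177 109  93  87  87  88  89  89  88  87  87  87  87  88  87  86  85  76  65]
top -60 z 60 y0 30 [122 173 197 171  84  84  87  87  88  89  88  87  87  87  88  89  87  88  88  89  88]
top -45 z 60 y0 30 [106 124 169 192 173  96  88  88  89  89  89  88  88  88  88  87  86  87  88  88  85]
top -30 z 60 y0 30 [110 118 133 158 163 145  96  88  89  89  89  89  88  88  87  87  87  87  88  83  74]
top -15 z 60 y0 30 [136 167 183 190 184 169 143 103  96  94  91  88  88  89  88  88  92  97 101 100  97]
top -74 z 60 y0 -60 [ 43  71 111 159 190 212 222 224 224 224 224 224 224 223 223 224]
top -60 z 60 y0 -60 [ 42  45  60  92 129 143 130 109 110 110 110 110 110 110 109 109]
top -45 z 60 y0 -60 [ 42  42  48  65  83  97 102 107 109 109 109 109 109 109 109 108]
top -30 z 60 y0 -60 [ 41  42  42  52  68  88  98 104 108 109 109 108 105 101  97  94]
top -15 z 60 y0 -60 [ 46  49  50  49  62  78  94  98 102 109 110 109 103  97  92  94]
top 0 z 60 y0 -60 [ 42  42  42  42  44  60  76  92  96 
[... 481 characters left out ...]
10 113 121 135 150 162 172 165 150 130 106  84  72  62  61  64  66]
scene -15 z 60 y0 30 [105 105 105 104 102 102 103 104 106 109 106 103 100  94  88  83  78  76  75  75  75]
scene -74 z 60 y0 -60 [131 143 161 183 206 221 228 232 233 233 233 233 229 225 211 196]
scene -60 z 60 y0 -60 [119 125 140 161 185 206 218 222 223 223 225 227 228 228 229 228]
scene -45 z 60 y0 -60 [116 115 116 120 123 125 126 126 125 124 122 121 120 121 122 122]
scene -30 z 60 y0 -60 [115 115 115 116 118 119 121 122 121 121 120 120 120 120 120 120]
scene -15 z 60 y0 -60 [114 115 115 116 118 120 122 122 122 122 121 121 120 120 121 120]
scene 0 z 60 y0 -60 [112 115 116 116 116 118 120 122 124 123 122 121 121 121 121 120]
```

The camera sees the near end at about −10 mm, the far end at +6.5 and a remaining turn of about 6°. I finish the far end from the left while I'm here.

```bash
python3 -m crank '[[[0.07,0.237,0.148,0,0,0,0],[0.07,0.237,0.148,0,0,0,0],[0.07,0.237,0.148,0,0,0,0],[0.07,0.237,0.148,0,0,0,0],[0.07,0.237,0.148,0,0,0,0],[0,0,0,0,0,0,0],[0,0.05,0.031,0,0,0,0],[0,0.05,0.031,0,0,0,0]]]'
python3 -c "
from h import *
plan((60,58.7,60))"
```

```text
time_s: 18.05
eef_pos: [570.6, 130.8, 59.7]
ee_rot: [0.275, 0.958, 0.077, 0.022]
force: [-0.7, -0.6, 0.2]
grip_width: 0.002
grip_force: 0.0
t 18.05 press [60.412 68.968 59.744] world [570.608 130.84   59.744] F [-0.664 -0.566  0.209] tool axes in press
 [[ 1.     0.001  0.   ]
 [ 0.    -0.848  0.53 ]
 [ 0.    -0.53  -0.848]]
to (60, 58.7, 60) units [-0.017  0.354  0.209]
```

```bash
python3 -m crank '[[[0,0.05,0.03,0,0,0,0],[0,0.05,0.03,0,0,0,0],[0,0.05,0.03,0,0,0,0],[0,0.05,0.03,0,0,0,0],[0,0.05,0.03,0,0,0,0],[0,0.05,0.03,0,0,0,0],[0,0.05,0.03,0,0,0,0],[0,0,0,0,0,0,0]]]'
python3 -c "
from h import *
plan((60,58.7,60))"
python3 -m crank '[[[0,-0.2,-0.12,0,0,0,0],[0,-0.6,-0.38,0,0,0,0],[0,-0.6,-0.38,0,0,0,0],[0,0,0,0,0,0,0],[0,0,0,0,0,0,0],[0,0,0,0,0,0,0],[0,0,0,0,0,0,0],[0,0,0,0,0,0,0]]]'
python3 -c "
from h import *
look('5')"
```

```text
time_s: 18.85
eef_pos: [572.3, 120.5, 59.9]
ee_rot: [0.275, 0.958, 0.077, 0.022]
force: [0.6, 2.3, 0.0]
grip_width: -0.002
grip_force: 0.9
t 18.85 press [60.429 58.449 59.934] world [572.307 120.459  59.934] F [0.625 2.316 0.001] tool axes in press
 [[ 1.     0.    -0.   ]
 [ 0.    -0.848  0.53 ]
 [ 0.    -0.53  -0.848]]
to (60, 58.7, 60) units [-0.017 -0.007 -0.008]
time_s: 19.65
eef_pos: [565.7, 161.1, 60.0]
ee_rot: [0.275, 0.958, 0.077, 0.022]
force: [-0.4, -0.6, 0.2]
grip_width: 0.002
grip_force: 0.0
top -92 z 30 y0 -16 [ 88  88  88  87  86  86 108 138 152 128  88  88  88  87  87  86  86]
top -74 z 60 y0 30 [167 193 178 107  92  88  87  88  88  89  88  88  87  80  67  47  43  42  43  43  43]
top -60 z 60 y0 30 [125 165 181 158  93  88  87  88  89  89  88  87  87  88  88  86  82  71  59  46  43]
top -45 z 60 y0 30 [140 171 195 147 107  89  87  87  89  89  88  88  88  88  88  87  87  87  88  88  86]
top -30 z 60 y0 30 [109 123 131 132 106  89  88  88  88  88  89  89  88  88  86  77  61  42  43  43  43]
top -15 z 60 y0 30 [136 167 172 159 121 106  98  97  96  94  92  89  88  88  88 
[... 991 characters left out ...]
10 113 120 134 150 162 172 166 150 129 104  82  70  61  60  63  66]
scene -15 z 60 y0 30 [105 105 105 104 102 102 102 103 105 107 106 103  99  93  87  83  79  77  76  75  76]
scene -74 z 60 y0 -60 [123 133 153 177 200 217 226 230 232 233 232 231 226 219 207 190]
scene -60 z 60 y0 -60 [120 126 140 161 184 205 217 222 223 223 225 227 227 228 230 228]
scene -45 z 60 y0 -60 [116 117 118 120 122 122 123 123 122 121 120 120 121 122 122 121]
scene -30 z 60 y0 -60 [116 117 118 120 122 122 121 120 120 121 121 120 120 120 120 121]
scene -15 z 60 y0 -60 [116 116 116 117 118 119 120 121 121 121 120 119 120 121 121 120]
scene 0 z 60 y0 -60 [116 117 117 119 120 120 120 120 120 120 120 120 120 120 121 121]
```

The channel is nearly square now (near end ≈ −10 mm, far end ≈ −4). Next I cross back over to the right and push it left, a bit ahead of its middle.

```bash
python3 -m crank '[[[0,-0.13,-0.98,0,0,0,0],[0,-0.13,-0.98,0,0,0,0],[0,-0.13,-0.98,0,0,0,0],[0,-0.13,-0.98,0,0,0,0],[0,-0.13,-0.98,0,0,0,0],[0,-0.13,-0.98,0,0,0,0],[-0.93,0.57,-0.92,0,0,0,0],[-0.93,0.57,-0.92,0,0,0,0]]]'
python3 -m crank '[[[-0.93,0.57,-0.92,0,0,0,0],[-0.93,0.57,-0.92,0,0,0,0],[-0.93,0.57,-0.92,0,0,0,0],[-0.93,0.57,-0.92,0,0,0,0],[-0.93,0.57,-0.92,0,0,0,0],[-0.93,0.57,-0.92,0,0,0,0],[-0.93,0.57,-0.92,0,0,0,0],[0,0,0,0,0,0,0]]]'
python3 -c "
from h import *
plan((-150,200,420))"
```

```text
time_s: 20.75
eef_pos: [503.8, 247.5, 228.8]
ee_rot: [0.275, 0.958, 0.077, 0.022]
force: [0.1, 0.3, -0.1]
grip_width: -0.002
grip_force: 0.0
time_s: 21.55
eef_pos: [342.4, 222.1, 421.6]
ee_rot: [0.273, 0.959, 0.077, 0.025]
force: [0.3, 1.4, 0.2]
grip_width: -0.001
grip_force: 0.0
t 21.55 press [-150.292  195.533  421.65 ] world [342.38  222.089 421.65 ] F [0.348 1.442 0.181] tool axes in press
 [[ 1.     0.001  0.007]
 [-0.002 -0.85   0.528]
 [ 0.007 -0.528 -0.849]]
to (-150, 200, 420) units [ 0.011 -0.187 -0.038]
```

```bash
python3 -m crank '[[[0,0.85,0.53,1,0,0,0],[0,0.91,0.41,1,0,0,0],[0,0.96,0.28,1,0,0,0],[0,0.99,0.14,1,0,0,0],[0,1,0,1,0,0,0],[0,0.99,-0.14,1,0,0,0],[0,0.96,-0.28,1,0,0,0],[0,0.91,-0.41,1,0,0,0]]]'
python3 -m crank '[[[0,0.85,-0.53,0,0,0,0],[0,0.85,-0.53,0,0,0,0],[0,0.85,-0.53,0,0,0,0],[0,0.85,-0.53,0,0,0,0],[0,0.85,-0.53,0,0,0,0],[0,0.85,-0.53,0,0,0,0],[0,0.85,-0.53,0,0,0,0],[0.46,0.52,0.83,0,0,0,0]]]'
python3 -m crank '[[[0.46,0.52,0.83,0,0,0,0],[0.46,0.52,0.83,0,0,0,0],[0.46,0.52,0.83,0,0,0,0],[0.46,0.52,0.83,0,0,0,0],[0.46,0.52,0.83,0,0,0,0],[0.46,0.52,0.83,0,0,0,0],[0.46,0.52,0.83,0,0,0,0],[0.46,0.52,0.83,0,0,0,0]]]'
python3 -c "
from h import *
plan((-35,-180,175),(-35,-105,60))"
```

```text
time_s: 22.35
eef_pos: [376.0, 23.1, 418.0]
ee_rot: [-0.277, 0.957, 0.077, -0.021]
force: [1.2, 0.8, -0.5]
grip_width: 0.001
grip_force: 0.0
time_s: 23.15
eef_pos: [415.8, -149.5, 393.4]
ee_rot: [-0.274, 0.959, 0.076, -0.021]
force: [0.9, -0.7, -0.6]
grip_width: 0.003
grip_force: 0.0
time_s: 23.95
eef_pos: [506.4, -132.0, 195.5]
ee_rot: [-0.275, 0.958, 0.077, -0.023]
force: [0.3, 0.1, 1.4]
grip_width: -0.004
grip_force: 0.0
t 23.95 press [ -44.983 -180.268  195.477] world [ 506.417 -132.041  195.477] F [0.347 0.074 1.43 ] tool axes in press
 [[ 1.    -0.001 -0.001]
 [-0.001 -0.848 -0.53 ]
 [-0.001  0.53  -0.848]]
to (-35, -180, 175) units [0.4   0.425 0.7  ]
to (-35, -105, 60) units [ 0.003 -0.104  5.491]
```

```bash
python3 -m crank '[[[0.06,0.045,0.885,0,0,0,0],[0.06,0.045,0.885,0,0,0,0],[0.06,0.045,0.885,0,0,0,0],[0.06,0.045,0.885,0,0,0,0],[0.06,0.045,0.885,0,0,0,0],[0.06,0.045,0.885,0,0,0,0],[0.06,0.045,0.885,0,0,0,0],[0,0,0,0,0,0,0]]]'
python3 -m crank '[[[0,-0.14,0.088,0,0,0,0],[0,-0.14,0.088,0,0,0,0],[0,-0.14,0.088,0,0,0,0],[0,-0.14,0.088,0,0,0,0],[0,-0.14,0.088,0,0,0,0],[0,-0.14,0.088,0,0,0,0],[0,0,0,0,0,0,0],[0,0,0,0,0,0,0]]]'
python3 -c "
from h import *
plan((-35,-63.5,60))
look('6')" | cut -c1-150 | grep -v scene
```

```text
time_s: 24.75
eef_pos: [503.0, -54.5, 59.5]
ee_rot: [-0.276, 0.958, 0.077, -0.025]
force: [-0.3, -0.1, -0.6]
grip_width: 0.002
grip_force: 0.0
time_s: 25.55
eef_pos: [500.5, -31.4, 61.8]
ee_rot: [-0.275, 0.958, 0.077, -0.022]
force: [0.4, -0.2, 0.2]
grip_width: -0.005
grip_force: 0.0
t 25.55 press [-34.763 -79.94   61.776] world [500.465 -31.37   61.776] F [ 0.427 -0.242  0.19 ] tool axes in press
 [[ 1.     0.     0.   ]
 [ 0.    -0.848 -0.53 ]
 [-0.     0.53  -0.848]]
to (-35, -63.5, 60) units [-0.009 -0.52   0.409]
top -92 z 30 y0 -16 [ 87  87  86  86  86  85 107 137 151 127  87  87  87  86  87  86  86]
top -74 z 60 y0 30 [167 192 177 106  91  86  86  87  88  88  87  87  87  87  88  88  87  87  88  88  88]
top -60 z 60 y0 30 [124 163 179 157  92  87  87  87  88  88  87  87  87  88  88  87  86  87  88  89  88]
top -45 z 60 y0 30 [138 169 193 146 106  89  87  87  88  88  88  87  87  87  86  86  86  86  87  88  88]
top -30 z 60 y0 30 [109 122 130 131 105  88  88  88  88  88  88  88  88  87  87  87  87  86  87  88  89]
top -15 z 60 y0 30 [135 166 171 158 120 105  97  95  95  94  92  89  88  88  88  88  92  96 100  99  98]
top -74 z 60 y0 -60 [ 42  70 113 171 204 222 222 223 223 223 223 223 223 222 222 223]
top -60 z 60 y0 -60 [ 42  48  83 112 132 121 113 109 109 108 108 109 109 108 108 108]
top -45 z 60 y0 -60 [ 42  43  53  77  96 106 104 107 108 108 108 108 108 108 107 108]
top -30 z 60 y0 -60 [ 42  43  52  69  90 103 108 108 108 109 108 108 106 101  96  93]
top -15 z 60 y0 -60 [ 45  48  55  67  83  97 103 107 109 109 109 107 103  97  92  94]
top 0 z 60 y0 -60 [44 44 44 45 46 45 45 46 46 46 47 53 61 73 82 88]
```

The top camera sees the channel even with the tool at the right side, so I can push and look in turn.

```bash
cat >> h.py <<'E'
def edges(tag):
    im=np.mean([capture("top") for _ in range(2)],0).astype(np.uint8); cv2.imwrite(f"pics/top{tag}.png",im)
    out={}
    for nm,a,b in(("L",60,28),("R",-65,-32)):
        pts=[]
        for x in np.arange(-72,-9,3.):
            P,I=prof("top",im,O[:2],YAW,(x,a),(x,b),60,131); g=gaussian_filter1d(I.mean(1),3)
            base=np.median(g[:20]); k=np.where(g>base+(40 if nm=="L" else 33))[0]
            if len(k): pts.append((x,P[k[0],1]))
        pts=np.array(pts); k=np.polyfit(pts[:,0],pts[:,1],1); r=pts[:,1]-np.polyval(k,pts[:,0]); ok=abs(r)<2
        k=np.polyfit(pts[ok,0],pts[ok,1],1); out[nm]=k; print(nm,"slope",k[0].round(3),"y(-80)",np.polyval(k,-80).round(1),"y(80)",np.polyval(k,80).round(1),"n",ok.sum(),"of",len(ok),"res",r[ok].std().round(2))
    P,I=prof("top",im,O[:2],YAW,(-92,-12),(-92,12),30,97); w=I.mean(1)-95; w[w<0]=0
    print("line y",(P[:,1]*w).sum()/w.sum(), "F",sense()["force"], "press",topress(sense()["eef_pos"]))
E
python3 -c "
from h import *
edges('7')"
python3 -m crank '[[[0,-0.063,0.05,0,0,0,0],[0,-0.063,0.05,0,0,0,0],[0,-0.063,0.05,0,0,0,0],[0,-0.063,0.05,0,0,0,0],[0,-0.063,0.05,0,0,0,0],[0,-0.063,0.05,0,0,0,0],[0,0,0,0,0,0,0],[0,0,0,0,0,0,0]]]'
python3 -c "
from h import *
edges('8')"
```

```text
L slope 0.017 y(-80) 36.1 y(80) 38.9 n 21 of 21 res 0.46
R slope 0.091 y(-80) -58.0 y(80) -43.4 n 21 of 21 res 0.52
line y -0.4175590651381039 F [-0.85833179 -0.25211741 -0.17954229] press [-34.77255315 -80.03966103  61.739879  ]
time_s: 26.75
eef_pos: [498.6, -19.7, 60.5]
ee_rot: [-0.275, 0.958, 0.077, -0.022]
force: [0.2, -3.2, 1.7]
grip_width: 0.003
grip_force: 1.3
L slope 0.031 y(-80) 36.1 y(80) 41.1 n 20 of 21 res 0.41
R slope 0.047 y(-80) -56.9 y(80) -49.3 n 17 of 20 res 0.71
line y -0.4248975975808588 F [-0.53825438 -3.40141585  2.047886  ] press [-34.74871467 -68.13950277  60.4584678 ]
```

```bash
python3 -m crank '[[[0,-0.045,0.028,0,0,0,0],[0,-0.045,0.028,0,0,0,0],[0,-0.045,0.028,0,0,0,0],[0,-0.045,0.028,0,0,0,0],[0,-0.045,0.028,0,0,0,0],[0,0,0,0,0,0,0],[0,0,0,0,0,0,0],[0,0,0,0,0,0,0]]]'
python3 -c "
from h import *
edges('9')"
```

```text
time_s: 27.65
eef_pos: [497.6, -13.3, 60.5]
ee_rot: [-0.275, 0.958, 0.077, -0.022]
force: [-0.7, -5.2, 2.5]
grip_width: 0.002
grip_force: 2.5
L slope 0.007 y(-80) 43.9 y(80) 45.0 n 21 of 21 res 0.34
R slope 0.001 y(-80) -48.8 y(80) -48.6 n 16 of 18 res 0.62
line y -0.43384532271983234 F [-0.63559931 -5.77152941  2.14566767] press [-34.71092157 -61.60839153  60.48638128]
```

```bash
python3 -m crank '[[[0,-0.03,0.019,0,0,0,0],[0,-0.03,0.019,0,0,0,0],[0,0,0,0,0,0,0],[0,0,0,0,0,0,0],[0,0.2,-0.12,0,0,0,0],[0,0.4,-0.25,0,0,0,0],[0,0,0,0,0,0,0],[0,0,0,0,0,0,0]]]'
python3 - <<'E'
from h import *
edges('10')
im=cv2.imread("pics/top10.png"); sc=capture("scene")
# near end wall-free check: floor at z=34 just inside near end: inner walls expected at +-41 ; near edge
for x in (-72,-66):
    peaks("top",im,34,(x,),-60,-20); peaks("top",im,34,(x,),20,60)
a=cv2.resize(im[195:290,255:335],None,fx=6,fy=6,interpolation=cv2.INTER_CUBIC); cv2.imwrite("pics/c6.png",a)
E
```

```text
time_s: 28.55
eef_pos: [500.0, -28.9, 60.1]
ee_rot: [-0.275, 0.958, 0.077, -0.022]
force: [0.5, -0.0, 0.2]
grip_width: 0.001
grip_force: 0.0
L slope -0.004 y(-80) 46.1 y(80) 45.6 n 21 of 21 res 0.31
R slope 0.024 y(-80) -47.5 y(80) -43.6 n 21 of 21 res 0.81
line y -0.44317835007705547 F [0.00221129 0.29945841 0.33200609] press [-34.89131093 -76.98067295  60.20464179]
top -72 z 34 y0 -60 [ 85  86  83  77  65  52  47  66  99 139 179 205 222 223 223 223 223 222
 221 223 224]
top -72 z 34 y0 20 [221 222 223 223 223 222 208 183 128 105 101  99  99 100  92  87  87  87
  87  87  87]
top -66 z 34 y0 -60 [ 81  84  82  74  54  43  46  93 145 189 203 210 220 223 223 223 223 222
 222 223 223]
top -66 z 34 y0 20 [221 221 222 223 223 222 216 195 149 105 101 109 126 141 126  89  88  87
  85  87  87]
```

View pics/c6.png

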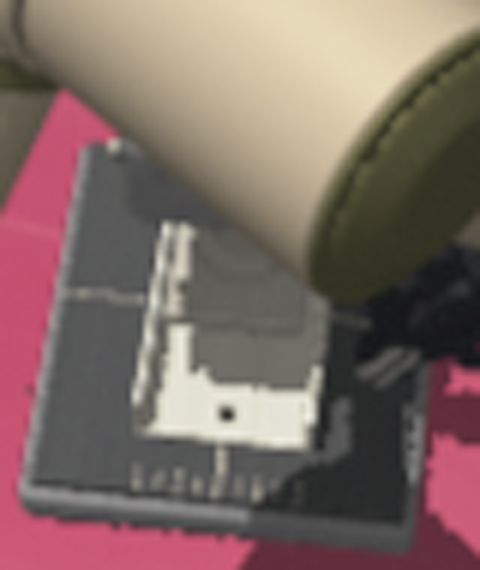

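The crop shows the channel square on the bed, with the near floor edge from (150,432) to (312,445), the line meeting it near (222,440) and the hole at (227,412) on the line. I retract and check again with both cameras.

```bash
python3 -m crank '[[[0,0.5,-0.3,0,0,0,0],[0,0.1,-0.94,0,0,0,0],[0,0.1,-0.94,0,0,0,0],[0,0.1,-0.94,0,0,0,0],[0,0.1,-0.94,0,0,0,0],[0,0.1,-0.94,0,0,0,0],[-0.48,-0.55,-0.92,0,0,0,0],[-0.48,-0.55,-0.92,0,0,0,0]]]'
python3 -m crank '[[[-0.48,-0.55,-0.92,0,0,0,0],[-0.48,-0.55,-0.92,0,0,0,0],[-0.48,-0.55,-0.92,0,0,0,0],[-0.48,-0.55,-0.92,0,0,0,0],[-0.48,-0.55,-0.92,0,0,0,0],[-0.48,-0.55,-0.92,0,0,0,0],[-0.48,-0.55,-0.92,0,0,0,0],[0,0,0,0,0,0,0]]]'
python3 - <<'E'
from h import *
edges('11')
sc=np.mean([capture("scene") for _ in range(3)],0).astype(np.uint8); cv2.imwrite("pics/scene11.png",sc)
im=cv2.imread("pics/top11.png")
a=cv2.resize(sc[165:295,225:350],None,fx=3.2,fy=3.2,interpolation=cv2.INTER_CUBIC); b=cv2.resize(im[185:295,250:345],None,fx=4.1,fy=4.1,interpolation=cv2.INTER_CUBIC)
c=np.zeros((460,800,3),np.uint8); c[:a.shape[0],:400]=a; c[:451,400:789]=b[:451,:389]; cv2.imwrite("pics/c7.png",c)
plan((-67,0,380))
E
```

```text
time_s: 29.5
eef_pos: [490.1, -121.0, 207.4]
ee_rot: [-0.275, 0.958, 0.077, -0.022]
force: [1.0, -0.1, 0.1]
grip_width: -0.002
grip_force: 0.0
time_s: 30.3
eef_pos: [407.7, -138.1, 397.2]
ee_rot: [-0.272, 0.959, 0.077, -0.02]
force: [0.8, -0.3, -0.1]
grip_width: 0.0
grip_force: 0.0Traceback (most recent call last):
  File "<stdin>", line 2, in <module>
  File "h.py", line 47, in edges
    pts=np.array(pts); k=np.polyfit(pts[:,0],pts[:,1],1); r=pts[:,1]-np.polyval(k,pts[:,0]); ok=abs(r)<2
                                    ~~~^^^^^
IndexError: too many indices for array: array is 1-dimensional, but 2 were indexed
```

```bash
python3 -m crank '[[[0,-0.95,0.2,-1,0,0,0],[0,-0.98,0.1,-1,0,0,0],[0,-0.98,0,-1,0,0,0],[0,-0.99,0,-1,0,0,0],[0,-1,-0.1,0,0,0,0],[0,-1,-0.1,0,0,0,0],[0,-1,0,0,0,0,0],[0,-1,0,0,0,0,0]]]'
python3 -m crank '[[[0,-1,0,0,0,0,0],[0,-1,0,0,0,0,0],[0,-1,0,0,0,0,0],[0,-1,0,0,0,0,0],[0,-1,0,0,0,0,0],[0,-1,0,0,0,0,0],[0,-1,0,0,0,0,0],[0,0,0,0,0,0,0]]]'
python3 - <<'E'
from h import *
plan((-67,0,380))
sc=np.mean([capture("scene") for _ in range(3)],0).astype(np.uint8); cv2.imwrite("pics/scene11.png",sc)
im=np.mean([capture("top") for _ in range(3)],0).astype(np.uint8); cv2.imwrite("pics/t11.png",im)
a=cv2.resize(sc[165:295,225:350],None,fx=3.2,fy=3.2,interpolation=cv2.INTER_CUBIC); b=cv2.resize(im[185:295,250:345],None,fx=4.1,fy=4.1,interpolation=cv2.INTER_CUBIC)
c=np.zeros((460,800,3),np.uint8); c[:a.shape[0],:400]=a; c[:451,400:789]=b[:451,:389]; cv2.imwrite("pics/c7.png",c)
edges('12')
E
```

```text
time_s: 31.2
eef_pos: [377.0, 55.8, 424.3]
ee_rot: [-0.0, 0.997, 0.081, -0.001]
force: [0.3, 0.5, -0.1]
grip_width: -0.0
grip_force: 0.0
time_s: 32.0
eef_pos: [348.7, 229.4, 424.1]
ee_rot: [0.0, 0.997, 0.082, -0.001]
force: [-0.1, 0.2, -0.3]
grip_width: 0.001
grip_force: 0.0
t 32.0 press [-142.9    201.755  424.059] world [348.682 229.412 424.059] F [-0.147  0.223 -0.25 ] tool axes in press
 [[ 1.     0.004 -0.003]
 [ 0.004 -1.     0.   ]
 [-0.003 -0.    -1.   ]]
to (-67, 0, 380) units [3.011 8.081 1.755]
L slope -0.003 y(-80) 46.1 y(80) 45.6 n 21 of 21 res 0.33
R slope 0.036 y(-80) -47.7 y(80) -41.9 n 21 of 21 res 0.69
line y nan F [-0.952  0.097 -0.997] press [-142.741  199.326  425.361]h.py:50: RuntimeWarning: invalid value encountered in scalar divide
  print("line y",(P[:,1]*w).sum()/w.sum(), "F",sense()["force"], "press",topress(sense()["eef_pos"]))
```

View pics/c7.png

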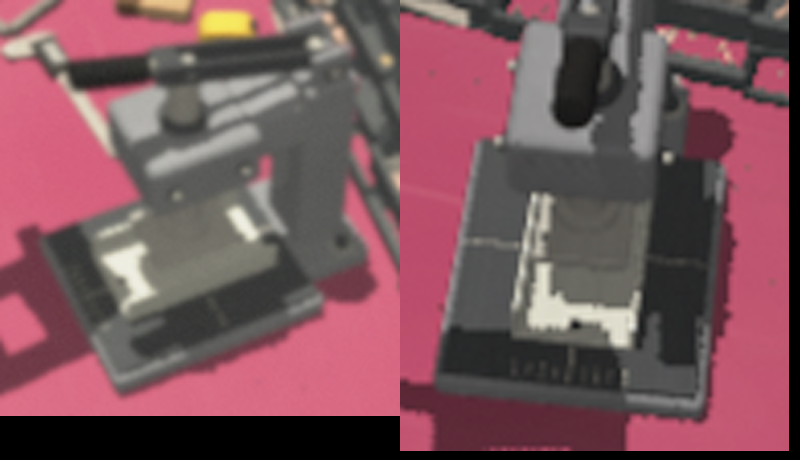

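The channel looks square. The near end's bottom edge runs from about (512,337) to (637,347) with the line at (571,343). In the scene panel the right flange's foot runs from about (127,317) to (277,262). Here is a numeric check.

Run:
```python
from h import *
np.set_printoptions(precision=1,suppress=True,linewidth=250)
t=lambda p:(np.array(p)-[400,0])/4.1+[250,185]; s=lambda p:np.array(p)/3.2+[225,165]
print("top bottom edge+line",topress(ray("top",t([[512,337],[637,347],[571,347]]),30)))
print("scene right foot",topress(ray("scene",s([[127,317],[277,262]]),30)))
sc=cv2.imread("pics/scene11.png"); tp=cv2.imread("pics/t11.png")
for x in(-60,-30,0,30,60): peaks("scene",sc,30,(x,),-60,-30)
peaks("scene",sc,60,(-65,-55,-45),30,60)
peaks("scene",sc,30,(-92,),-16,16); peaks("top",tp,30,(-92,),-16,16)
peaks("top",tp,60,(-70,-60,-45,-30,-15,0),-60,-30)
print("grip top cam",topress(ray("top",t([[574,120],[580,42]]),330)),"scene",topress(ray("scene",s([[72,73],[150,63]]),330)))
```

```text
top bottom edge+line [[-82.4  43.6  30. ]
 [-79.3 -48.7  30. ]
 [-85.4  -0.6  30. ]]
scene right foot [[-79.5 -40.6  30. ]
 [ 81.9 -43.8  30. ]]
scene -60 z 30 y0 -60 [ 87  95  95  93  86  80  79  81  91 102 110 115 117 117 121 130]
scene -30 z 30 y0 -60 [ 54  54  55  56  57  61  68  79  91 102 110 115 116 117 117 118]
scene 0 z 30 y0 -60 [ 69  69  70  69  68  67  72  81  92 102 110 113 116 117 118 118]
scene 30 z 30 y0 -60 [ 54  53  55  56  58  60  68  77  90 101 108 114 116 117 117 117]
scene 60 z 30 y0 -60 [ 54  55  55  55  56  62  70  81  93 103 110 115 116 116 116 117]
scene -65 z 60 y0 30 [119 121 125 134 152 169 179 184 171 153 135 121 111 107 105 105]
scene -55 z 60 y0 30 [119 120 124 134 150 166 176 182 168 151 134 120 111 107 105 105]
scene -45 z 60 y0 30 [118 120 122 130 143 155 164 168 157 143 130 118 110 106 104 104]
scene -92 z 30 y0 -16 [58 58 57 55 57 60 63 67 69 68 66 62 58 57 55 55 56]
top -92 z 30 y0 -16 [40 40 39 39 38 39 48 61 68 57 40 41 40 39 39 39 40]
top -70 z 60 y0 -60 [ 77  79  73  59  47  42  54 103 162 202 212 211 215 215 215 216]
top -60 z 60 y0 -60 [ 38  38  39  39  39  39  69 114 155 161 146 114 104 104 103 103]
top -45 z 60 y0 -60 [ 39  40  40  39  39  42  50  70  89 104 104 103 103 103 103 103]
top -30 z 60 y0 -60 [ 39  39  39  40  40  42  55  75  93 101 101 101 100  96  91  88]
top -15 z 60 y0 -60 [ 43  46  47  46  47  51  58  73  90 102 104 102  99  92  86  90]
top 0 z 60 y0 -60 [ 39  39  39  40  40  42  55  74  92 101 100 100  97  91  90  90]
grip top cam [[-106.3   -3.4  330. ]
 [ -43.3    0.6  330. ]] scene [[-97.9   1.9 330. ]
 [-35.  -15.3 330. ]]
```

Both cameras agree that the channel is centred within about 1 mm of the line and square, with its middle near the cross line. Step 1 is met, so I go to the lever: grip at press x ≈ −67, y ≈ 0, top z ≈ 333.

```bash
python3 -m crank '[[[0.3,1,0.1,0,0,0,0],[0.3,1,0.1,0,0,0,0],[0.3,1,0.1,0,0,0,0],[0.3,1,0.1,0,0,0,0],[0.4,1,0.2,0,0,0,0],[0.4,1,0.2,0,0,0,0],[0.4,1,0.2,0,0,0,0],[0.4,1,0.2,0,0,0,0]]]'
python3 -c "
from h import *
plan((-68,0,352))"
```

```text
time_s: 33.2
eef_pos: [450.6, 39.9, 395.3]
ee_rot: [0.0, 0.997, 0.08, 0.0]
force: [1.2, 1.1, 0.1]
grip_width: 0.002
grip_force: 0.0
t 33.2 press [-72.627  -1.595 395.272] world [450.562  39.913 395.272] F [1.229 1.085 0.057] tool axes in press
 [[ 1. -0.  0.]
 [-0. -1.  0.]
 [ 0. -0. -1.]]
to (-68, 0, 352) units [ 0.185 -0.064  1.731]
```

```bash
python3 -m crank '[[[0.09,-0.03,0.5,0,0,0,0],[0.09,-0.03,0.5,0,0,0,0],[0,0,0.4,0,0,0,0],[0,0,0.15,0,0,0,0],[0,0,0.15,0,0,0,0],[0,0,0.15,0,0,0,0],[0,0,0.15,0,0,0,0],[0,0,0.15,0,0,0,0]]]'
python3 -c "
from h import *
plan((-72,0,291))"
```

```text
time_s: 34.0
eef_pos: [454.3, 43.4, 342.9]
ee_rot: [0.0, 0.997, 0.08, 0.001]
force: [-1.9, -0.4, 6.5]
grip_width: -0.002
grip_force: 3.0
t 34.0 press [-68.344   1.285 342.925] world [454.33   43.441 342.925] F [-1.895 -0.436  6.494] tool axes in press
 [[ 1.     0.     0.002]
 [ 0.    -1.     0.001]
 [ 0.002 -0.001 -1.   ]]
to (-72, 0, 291) units [-0.15   0.049  2.077]
```

```bash
python3 -m crank '[[[-0.02,0.005,0.2,0,0,0,0],[-0.02,0.005,0.2,0,0,0,0],[-0.02,0.005,0.2,0,0,0,0],[-0.02,0.005,0.2,0,0,0,0],[-0.02,0.005,0.2,0,0,0,0],[-0.02,0.005,0.2,0,0,0,0],[-0.02,0.005,0.2,0,0,0,0],[0,0,0.1,0,0,0,0]]]'
python3 -c "
from h import *
plan((-72,0,291))"
```

```text
time_s: 34.8
eef_pos: [450.7, 42.2, 304.9]
ee_rot: [0.0, 0.997, 0.08, 0.0]
force: [-3.1, 0.9, 6.0]
grip_width: 0.001
grip_force: 2.9
t 34.8 press [-72.129   0.635 304.933] world [450.698  42.195 304.933] F [-3.127  0.93   5.986] tool axes in press
 [[ 1.     0.001  0.   ]
 [ 0.001 -1.     0.   ]
 [ 0.    -0.    -1.   ]]
to (-72, 0, 291) units [0.005 0.025 0.557]
```

```bash
python3 -m crank '[[[0,0,0.1,0,0,0,0],[0,0,0.1,0,0,0,0],[0,0,0.1,0,0,0,0],[0,0,0.08,0,0,0,0],[0,0,0.05,0,0,0,0],[0,0,0.05,0,0,0,0],[0,0,0,0,0,0,0],[0,0,0,0,0,0,0]]]'
python3 -c "
from h import *
plan((-72,0,291))"
```

```text
time_s: 35.6
eef_pos: [450.9, 42.1, 292.9]
ee_rot: [0.0, 0.997, 0.08, 0.0]
force: [-5.5, -0.5, 6.1]
grip_width: -0.002
grip_force: 2.9
t 35.6 press [-71.968   0.502 292.943] world [450.878  42.09  292.943] F [-5.455 -0.527  6.106] tool axes in press
 [[ 1.     0.001  0.001]
 [ 0.001 -1.     0.   ]
 [ 0.001 -0.    -1.   ]]
to (-72, 0, 291) units [-0.001  0.02   0.078]
```

Not bottomed yet; force is still the lever's own 6 N. I continue in small steps.

```bash
python3 -m crank '[[[0,0,0.04,0,0,0,0],[0,0,0.04,0,0,0,0],[0,0,0.04,0,0,0,0],[0,0,0,0,0,0,0],[0,0,0,0,0,0,0],[0,0,0,0,0,0,0],[0,0,0,0,0,0,0],[0,0,0,0,0,0,0]]]'
python3 -m crank '[[[0,0,0.03,0,0,0,0],[0,0,0.03,0,0,0,0],[0,0,0,0,0,0,0],[0,0,0,0,0,0,0],[0,0,0,0,0,0,0],[0,0,0,0,0,0,0],[0,0,0,0,0,0,0],[0,0,0,0,0,0,0]]]'
```

```text
time_s: 36.4
eef_pos: [450.8, 42.1, 290.3]
ee_rot: [0.0, 0.997, 0.08, 0.0]
force: [-6.3, -0.3, 9.4]
grip_width: -0.0
grip_force: 4.6
time_s: 37.2
eef_pos: [450.8, 42.1, 290.1]
ee_rot: [0.001, 0.997, 0.08, 0.001]
force: [-10.5, -0.1, 18.5]
grip_width: 0.0
grip_force: 9.9
```

Bottomed: the tool stopped at z = 290 mm and the force rose to 18 N. Now I let go, move clear and check.

```bash
python3 -m crank '[[[0,0,-0.1,0,0,0,0],[0,0,-0.5,0,0,0,0],[0,0,-1,0,0,0,0],[0,0,-1,0,0,0,0],[0,0,-1,0,0,0,0],[-0.5,-1,-0.5,0,0,0,0],[-0.5,-1,-0.5,0,0,0,0],[-0.5,-1,-0.3,0,0,0,0]]]'
python3 -m crank '[[[-0.5,-1,0,0,0,0,0],[-0.5,-1,0,0,0,0,0],[-0.5,-1,0,0,0,0,0],[0,-1,0,0,0,0,0],[0,-1,0,0,0,0,0],[0,-1,0,0,0,0,0],[0,0,0,0,0,0,0],[0,0,0,0,0,0,0]]]'
python3 - <<'E'
from h import *
plan()
sc=np.mean([capture("scene") for _ in range(3)],0).astype(np.uint8)
edges('13'); im=cv2.imread("pics/top13.png")
a=cv2.resize(sc[165:295,225:350],None,fx=3.2,fy=3.2,interpolation=cv2.INTER_CUBIC); b=cv2.resize(im[185:295,250:345],None,fx=4.1,fy=4.1,interpolation=cv2.INTER_CUBIC)
c=np.zeros((460,800,3),np.uint8); c[:a.shape[0],:400]=a; c[:451,400:789]=b[:451,:389]; cv2.imwrite("pics/c8.png",c)
for x in(-60,-30,0,30,60): peaks("scene",sc,30,(x,),-60,-30)
E
```

```text
time_s: 38.0
eef_pos: [401.6, 110.8, 411.1]
ee_rot: [-0.0, 0.997, 0.08, 0.001]
force: [0.5, -0.1, 0.1]
grip_width: 0.003
grip_force: 0.0
time_s: 38.8
eef_pos: [341.0, 252.3, 410.1]
ee_rot: [0.0, 0.997, 0.081, 0.0]
force: [-0.3, 0.4, 1.1]
grip_width: 0.001
grip_force: 0.0
t 38.8 press [-146.862  225.541  410.101] world [340.967 252.26  410.101] F [-0.328  0.358  1.131] tool axes in press
 [[ 1.     0.001  0.   ]
 [ 0.001 -1.     0.   ]
 [ 0.    -0.    -1.   ]]
L slope 0.002 y(-80) 45.8 y(80) 46.1 n 21 of 21 res 0.4
R slope 0.004 y(-80) -45.9 y(80) -45.2 n 21 of 21 res 0.58
line y nan F [-0.583  0.324 -0.263] press [-146.737  224.882  410.249]
scene -60 z 30 y0 -60 [ 54  55  55  56  57  59  67  77  90 102 109 113 116 118 118 120]
scene -30 z 30 y0 -60 [ 55  55  55  55  56  61  69  80  92 102 109 114 116 117 117 117]
scene 0 z 30 y0 -60 [ 69  69  69  68  68  69  74  86  98 108 115 116 118 118 117 117]
scene 30 z 30 y0 -60 [ 55  55  56  56  57  60  69  79  90 101 109 115 117 117 117 117]
scene 60 z 30 y0 -60 [ 54  55  56  56  58  63  69  80  92 103 110 115 116 116 117 117]h.py:50: RuntimeWarning: invalid value encountered in scalar divide
  print("line y",(P[:,1]*w).sum()/w.sum(), "F",sense()["force"], "press",topress(sense()["eef_pos"]))
```

View pics/c8.png

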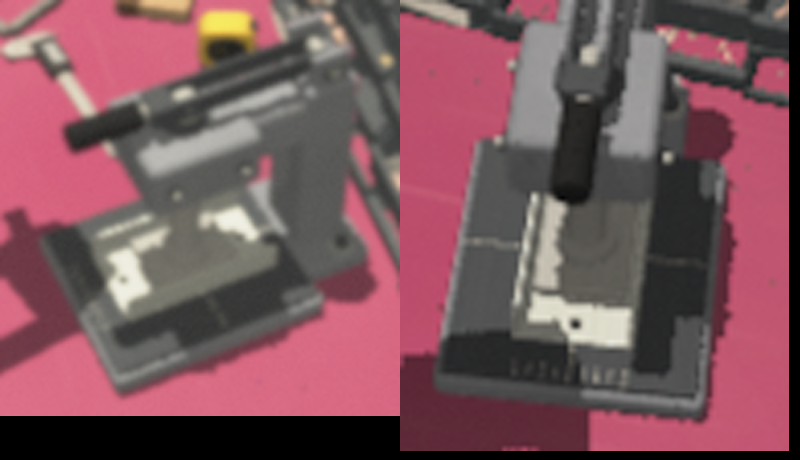

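The picture shows the lever down (grip about (575,150) in the top panel), the foot inside the channel between the flanges, and the channel still square on the line (flanges at +46 and −45.5 mm). The lever stopped at the predicted height of about 290 mm with firm resistance. Handing in.

```bash
python3 -c "
from rig import *
print(finish_job())"
```

```text
the job is handed in; nothing more can be done
None
```

I tapped the channel square and centred (within about 1 mm of the line by camera), pressed the lever until the ram's foot bottomed on its floor, and let go; the job is handed in at about 39 s of the 67 s allowed, with no verdict returned.

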